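Drain the washed staining jars, discard the cracked ones

ROBOT

A 6-joint arm with a two-finger parallel gripper is mounted at the origin on the work surface. World frame = base frame: x ahead of the robot, y to its left, z up, the work surface at z = 0. Lengths are in m, angles in rad, forces in N, time in s.
With the tool pointing down it reaches from about 0.325 to 0.85 m from the base axis. Payload 15.5 kg.
Tool frame: the origin (TCP) lies on the centre line of the jaws, within the pads' length; the fingertips stand 8 mm ahead of it and the grasp point (between the pads) lies 11 mm behind it; x points along the fingers, y is the direction in which the jaws open and shut, and the axes are right-handed (so a half turn about x gives the same grasp; the last joint's range is limited). The gripper opens to 91 mm and grips with 3 to 60 N. Pads are 32 mm wide; open, the fingers measure 118 mm over their backs; the gripper's body (76 mm by 178 mm) begins 60 mm behind the grasp point.
Start: joints at [1.042, 0.494, 1.345, -0, 1.302, -0.096], TCP at [0.262, 0.567, 0.222] pointing down, gripper open.
Joint ranges: [-2.91, 2.91], [-0.82, 2.16], [0.22, 2.67], [-1.22, 4.37], [0.12, 2.79], [-3.08, 3.08]. Speed limits (rad/s): [1.89, 1.89, 2.57, 3.01, 3.01, 3.01].

INTERFACE

Orientations are given as a 3x3 rotation matrix whose columns are the frame's x, y, z axes.
In Python, from bench import sensors, viewer, env gives the robot as it stands. The module is installed in compiled form; this text tells all that it offers.
- The arm moves only by the shell command python3 -m handwheel 'ROWS' [FORCE]. ROWS is JSON, a list of rows, each a list of 3 entries, a list of its own where there are three numbers: the shift along the tool's x, y, z scaled (see below), then the turn, a rotation vector about the tool's x, y, z scaled (see below), then the opening, from -1 (shut) to 1 (fully open). In form: [[[dx, dy, dz], [rx, ry, rz], hand], ...]. A call has 1 to 8 rows; each row is the pose to reach, as a shift and turn from the pose commanded when the call began, along the tool's axes at that moment; what a row does not reach only later rows make up. The controller multiplies each number of a shift by 100 mm and each number of a turn by 1.5 rad. A row lasts 1/10 s, in which the tool goes at most 50 mm and 8.59 degrees, less where a joint would pass 70% of its speed; a pose out of reach is approached as far as the arm can. A call with a number of a shift or a turn outside -1 to 1 is refused whole. A call with a gripper value outside its range is refused whole. The fingers move at their own pace and stop on an object; FORCE is the grip in N (left out, the last holds). Time passes only in rows, so rows that repeat a pose let the fingers close. It gives the time, the measured TCP pose, the force and the opening at its end, in the units of the state.
- sensors.read_state(): the state, without advancing time (a new reading comes with each control period).
- viewer.read_camera(name): name is "scene" or "top"; returns the picture (480x640x3 uint8, red, green, blue); there is no depth.
- viewer.camera_info(name): a dict with "K" (3x3 intrinsics, pixels), "dist_coeffs" ([k1, k2, p1, p2, k3] as OpenCV has them; the pictures are not rectified), "rvec" (rotation vector, rad) and "tvec" (3), from world to camera coordinates, as OpenCV has them. Camera axes: x right, y down, z forward; pixel columns grow to the right and rows downward; lengths in m; the calibration is good to about 2 mm. A picture is of the moment at which its call begins. camera_info takes no time and is no camera call.
- env.job_done(): hands the job in, once; it reports no verdict.
The state is a dict: "clock": time; "joints": joint angles; "joint_velocities": joint speeds; "joint_torque": joint torques, N m; "eef_pos": TCP position; "tcp_rot": TCP orientation; "contact_force": force on the tool from outside, world axes, zero at the start; "torque": the same for the moment, N m; "opening": finger opening in m.
Only numpy, scipy, OpenCV 4.12 (cv2) and the standard library are available. Lean on these libraries where they do the work, as an engineer would, in place of code of your own. Each camera call takes 0.05 s, during which the arm holds its last target. There are 200 camera calls.

TASK

Pull the draining tray all the way out from under the reagent shelf by its handle. Turn every sound staining jar over and stand it mouth down on the tray's floor, put every jar that is marked with red tape into the yellow discard bin, and then, once the tray is loaded, slide it fully home under the shelf with the jars still standing mouth down on it. Leave the other things on the bench where they are.

Things in the scene. Friction and masses are not known exactly. Their poses are not given: they have to be found in the camera images.
- tray (a joint): steel draining tray on runners under the white reagent shelf: how far it is pulled out, m. 0 = fully home, 0.19 = all the way out (end stop). It slides level along x of tray_floor (pulling out = towards its -x) with 2 to 3 N of friction and stays where it is left
- tray_floor (a point): point on the top of the tray's floor, 14 mm above the bench, moving with the tray. x: level, slide direction, inwards under the shelf; y: level, along the tray's width; z up. Floor inside the lips: x -85 to +65 mm, y -160 to +160 mm from here. All four walls, 5 mm thick, rise 44 mm above the floor
- tray_handle (a point): middle of the straight grip bar of the tray's blue handle: bar 12 mm thick and 110 mm long, level, along y of tray_floor, its centre 65 mm above the bench and 50 mm in front of the tray's front wall; free from above
- shelf_edge (a point): middle of the lower front edge of the fixed white reagent shelf that overhangs the tray when home, 155 mm above the bench; axes as tray_floor. The shelf covers 250 mm to +x and 260 mm to each side. With the tray home, tray_floor lies 30 mm to its +x side; fully out, 160 mm to its -x side
- jar1_c (a point): centre (half-way up) of a sound staining jar: open-topped rectangular trough of milky white plastic with a blue band round its mouth, 64 mm (x) by 46 mm (y) by 84 mm (z), walls 4 mm, about 0.12 kg; z points from the closed bottom to the open mouth, 42 mm each way. It starts upright, mouth up, on the bench. May be absent
- jar2_c (a point): as jar1_c: another sound jar. May be absent
- jar3_c (a point): as jar1_c: another sound jar. May be absent
- cracked1_c (a point): as jar1_c, but a reject: the same jar with a broad red tape right round its middle and across its bottom. May be absent
- cracked2_c (a point): as cracked1_c: another reject. May be absent
- bin: shallow yellow open discard bin, fixed, outside 230 mm (x) by 190 mm (y) by 70 mm high, walls 5 mm, floor 5 mm; origin at the centre of its underside on the bench, z up
- petri: closed petri dish, 90 mm across, 16 mm high, to be left alone; origin under its centre
- tape: roll of red tape lying flat, 84 mm across, 22 mm high, to be left alone; origin under its centre
- reagent: green glass reagent bottle, blue cap, 76 mm across, 160 mm high, to be left alone; origin under its centre
- mortar: white porcelain mortar with its pestle, 110 mm across, 107 mm high, to be left alone; origin under its centre
- cylinder: measuring cylinder with a blue hexagonal foot 76 mm across, 180 mm high, to be left alone; origin under its centre
- washbottle: white wash bottle with red cap and bent spout, 68 mm across, 190 mm high, to be left alone; origin under its centre
- spatula: spatula 170 mm long lying flat on the bench, to be left alone; origin under its middle, x along it
Mind the look-alikes: they are no part of the job. What is shaped like the part that bears cracked2_c but pink is not meant.

How it is judged:
By the outcome, as a careful person would: the job done as asked, in the order asked, and still so for the second after the job is handed in, with the robot touching nothing.
Of jar1, jar2, jar3 only 2 to 3 are there at a start; the rules pass over those that are not, and their reading is None.
Of cracked1, cracked2 only 1 to 2 are there at a start; the rules pass over those that are not, and their reading is None.
At some moment in a run one of jar1, jar2, jar3, cracked1, cracked2 may be knocked a few centimetres aside while the robot is not near it.
Once in a run the grip may slacken for a moment while it holds something.
It also fails if it takes over 210 s, if anything falls off the work surface, if the arm or the gripper's body presses on something with over 40 N, if the wrist force passes 120 N, or if a joint passes its speed limit or range.

## Working session

There is one attempt and no reset: what is moved stays moved. The work goes in short steps, Python scripts to look and compute and a shell command to move; the robot and the scene stay as the last step left them, time stands still between calls to the robot, and variables do not carry over. Pictures are saved under pics/ and viewed, about 12 in all and at most 16, crops included, and the job is handed in when it is done.

```bash
ls; mkdir -p pics
python3 - <<'E'
from bench import sensors, viewer
import cv2
s=sensors.read_state(); print(s)
for n in("scene","top"):
    print(n,viewer.camera_info(n))
    cv2.imwrite(f"pics/{n}0.png",viewer.read_camera(n)[:,:,::-1])
E
```

```text
pics
{'clock': 0.0, 'joints': array([ 1.04250969e+00,  4.94222480e-01,  1.34613191e+00,  1.15532468e-05,
        1.30251519e+00, -9.55149542e-02]), 'joint_velocities': array([-7.59300249e-04, -4.12089435e-05,  1.23067029e-03, -1.22758397e-03,
       -1.49325273e-03, -1.68572022e-03]), 'joint_torque': array([ 1.45836177e-03, -8.78804827e+01, -3.81864703e+01,  7.10022566e-02,
        5.32462075e-02, -1.11669365e-04]), 'eef_pos': array([0.26192856, 0.56705041, 0.22131357]), 'tcp_rot': array([[-6.53260116e-04,  4.19390930e-01,  9.07805497e-01],
       [-1.09722800e-03,  9.07804844e-01, -4.19391418e-01],
       [-9.99999185e-01, -1.27004130e-03, -1.32865225e-04]]), 'contact_force': array([-0.99650289, -0.93059891,  0.32350518]), 'torque': array([-0.07256715, -0.00060287, -0.02834437]), 'opening': 0.09110788531452577}
scene {'K': array([[481.98604556,   0.        , 315.83314255],
       [  0.        , 481.98604556, 239.18178772],
       [  0.        ,   0.        ,   1.        ]]), 'dist_coeffs': array([-0.11582501,  0.        ,  0.        ,  0.        ,  0.        ]), 'rvec': array([ 1.89111483,  1.6974774 , -0.62589716]), 'tvec': array([-0.056243  , -0.35118886,  1.56095023])}
top {'K': array([[462.66090611,   0.        , 321.56659902],
       [  0.        , 462.66090611, 234.02959256],
       [  0.        ,   0.        ,   1.        ]]), 'dist_coeffs': array([-0.04849766,  0.        ,  0.        ,  0.        ,  0.        ]), 'rvec': array([ 2.17159098, -2.13450099,  0.18402382]), 'tvec': array([-0.0065521 ,  0.55945358,  1.0969285 ])}
```

View pics/scene0.png

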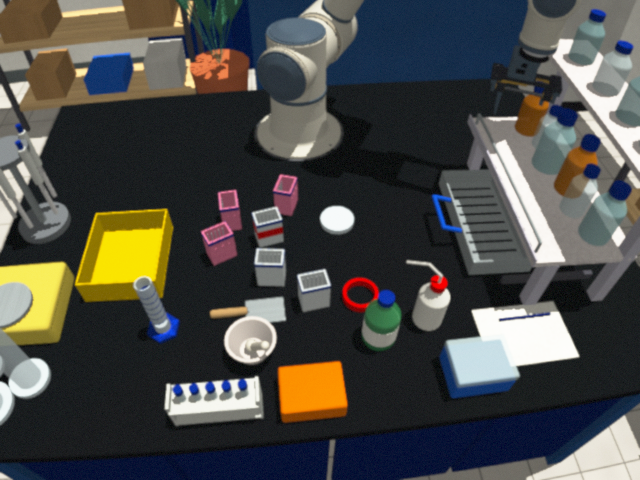

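View pics/top0.png

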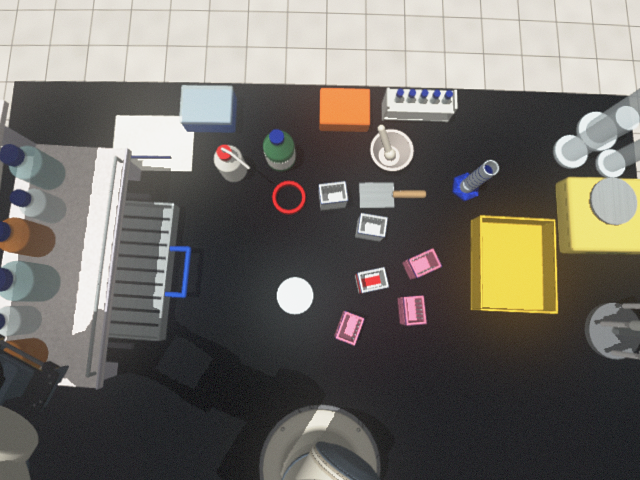

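Scene and top pictures: two plain white jars at top (333,195) and (372,227), one white jar with red tape at (372,280), and three pink look-alikes (422,264), (412,310), (350,328) which are not meant. The bin is at (514,265) and the tray handle at (180,272). I'll confirm in an enlarged crop.

```bash
cat > h.py <<'E'
from bench import sensors, viewer
import cv2, numpy as np
def cam(n):
    i=viewer.camera_info(n); R=cv2.Rodrigues(i["rvec"])[0]; return i["K"],i["dist_coeffs"],R,i["tvec"]
def toz(n,px,z):
    K,d,R,t=cam(n)
    u=cv2.undistortPoints(np.array(px,float).reshape(-1,1,2),K,d).reshape(-1,2)
    r=np.c_[u,np.ones(len(u))]@R; c=-R.T@t
    return c+r*((np.array(z)-c[2])/r[:,2])[:,None] if np.ndim(z) else c+r*((z-c[2])/r[:,2])[:,None]
def proj(n,P):
    K,d,R,t=cam(n); return cv2.projectPoints(np.array(P,float).reshape(-1,1,3),R,t,K,d)[0].reshape(-1,2)
def snap(n,f,box=None,s=1):
    im=viewer.read_camera(n)[:,:,::-1]
    if box: x0,y0,x1,y1=box; im=im[y0:y1,x0:x1]
    cv2.imwrite("pics/"+f,cv2.resize(im,None,fx=s,fy=s,interpolation=cv2.INTER_CUBIC))
E
python3 - <<'E'
from h import *
import cv2
im=cv2.imread("pics/top0.png")
a=cv2.resize(im[175:355,300:450],None,fx=3.3,fy=3.3,interpolation=cv2.INTER_CUBIC)
b=cv2.resize(cv2.imread("pics/scene0.png")[170:318,190:340],None,fx=1.9,fy=1.9,interpolation=cv2.INTER_CUBIC)
c=np.zeros((a.shape[0],a.shape[1]+b.shape[1],3),np.uint8); c[:,:a.shape[1]]=a; c[:b.shape[0],a.shape[1]:]=b
cv2.imwrite("pics/crop1.png",c); print(c.shape)
# rough coordinates
print(toz("top",[(333,190),(372,222),(372,275)],.084).round(3))
print("bin",toz("top",[(472,216),(556,219),(557,313),(472,310)],.07).round(3))
print("handle",toz("top",[(188,248),(183,297)],.071).round(3))
print("tray corners",toz("top",[(178,203),(165,339)],.058).round(3))
print("shelf",toz("top",[(127,150),(103,387)],.175).round(3))
print("cyl foot, mortar, bottle, wash",toz("top",[(465,187),(391,152),(277,137),(230,165)],[0.02,.05,.16,.1]).round(3))
E
```

```text
(594, 780, 3)
[[ 0.661 -0.022  0.084]
 [ 0.584 -0.116  0.084]
 [ 0.458 -0.116  0.084]]
bin [[ 0.607 -0.364  0.07 ]
 [ 0.604 -0.575  0.07 ]
 [ 0.374 -0.565  0.07 ]
 [ 0.38  -0.356  0.07 ]]
handle [[0.515 0.321 0.071]
 [0.4   0.327 0.071]]
tray corners [[0.627 0.356 0.058]
 [0.301 0.367 0.058]]
shelf [[0.721 0.443 0.175]
 [0.209 0.455 0.175]]
cyl foot, mortar, bottle, wash [[ 0.693 -0.366  0.02 ]
 [ 0.771 -0.169  0.05 ]
 [ 0.763  0.11   0.16 ]
 [ 0.713  0.225  0.1  ]]
```

View pics/crop1.png

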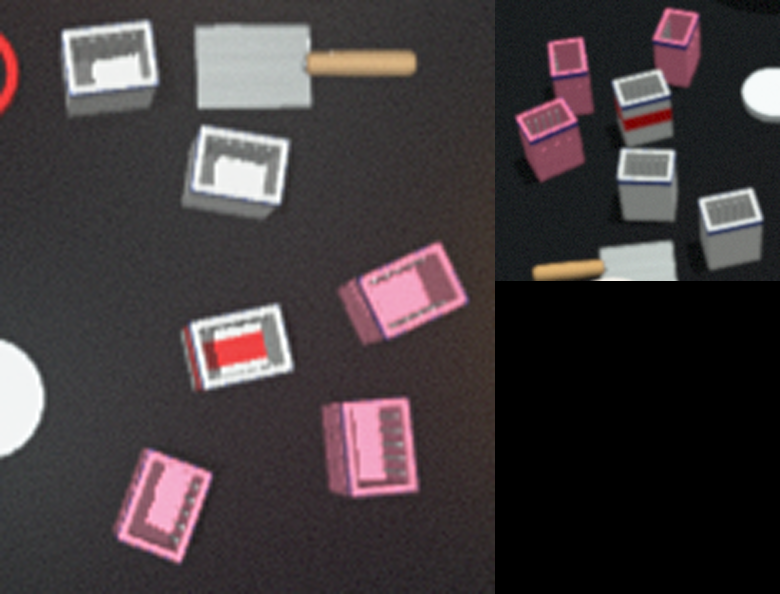

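The crop confirms it: two plain white jars, and one white reject with red tape seen through its open mouth (380,348 in crop) and round its middle. The pink ones are look-alikes. Next I'll compute poses and write a planning helper.

```bash
cat >> h.py <<'E'
from scipy.spatial.transform import Rotation as Ro
def down(deg):
    c,s=np.cos(np.radians(deg)),np.sin(np.radians(deg)); return np.array([[0,c,s],[0,s,-c],[-1,0,0]])
def hor(az,tilt,roll=0):   # tool x at azimuth az, tilt deg below level, y level (to the left), then roll about x
    a,t=np.radians([az,tilt]); x=np.array([np.cos(a)*np.cos(t),np.sin(a)*np.cos(t),-np.sin(t)]); y=np.array([-np.sin(a),np.cos(a),0])
    return np.c_[x,y,np.cross(x,y)]@Ro.from_euler('x',roll,degrees=True).as_matrix()
def plan(*goals,p=None,R=None):
    s=sensors.read_state(); p=s["eef_pos"] if p is None else p; R=s["tcp_rot"] if R is None else R
    print("t",round(s["clock"],1),"at",s["eef_pos"].round(3),"open",round(s["opening"],4),"F",s["contact_force"].round(1),"j",s["joints"].round(2))
    for q,G in goals:
        G=R if G is None else G; q=np.array(q,float)
        print("  to",q.round(3),"shift/100mm",(R.T@(q-p)*10).round(2),"turn/1.5",(Ro.from_matrix(R.T@G).as_rotvec()/1.5).round(3)); p,R=q,G
def quad(n,px,z):
    P=toz(n,px,z)[:,:2]; r=cv2.minAreaRect((P*1000).astype(np.float32))
    d1=P[1]-P[0]+P[2]-P[3]; return P.mean(0).round(4),np.degrees(np.arctan2(d1[1],d1[0])).round(1),(np.array(r[1])).round(0)
E
python3 - <<'E'
from h import *
f=lambda L:[(300+x/3.3,175+y/3.3) for x,y in L]
print("A",quad("top",f([(62,30),(151,22),(158,78),(70,88)]),.084))
print("B",quad("top",f([(200,126),(290,140),(282,190),(191,176)]),.084))
print("C",quad("top",f([(188,325),(280,306),(293,370),(200,388)]),.084))
print("pinks",toz("top",[(422,258),(408,305),(353,325)],.084).round(3))
print("petri",toz("top",[(295,295)],.016).round(3))
print("flip spot px",proj("top",[.142,-.531,0]),proj("scene",[.142,-.531,0]))
plan(([.262,.567,.30],down(88)),([.262,.33,.30],None),([.46,.324,.30],None),([.46,.324,.054],None))
E
```

```text
A (array([ 0.6572, -0.023 ]), np.float64(-82.8), array([44., 65.]))
B (array([ 0.5824, -0.1183]), np.float64(-97.8), array([67., 37.]))
C (array([ 0.446 , -0.1179]), np.float64(-77.9), array([46., 68.]))
pinks [[ 0.5   -0.235  0.084]
 [ 0.39  -0.2    0.084]
 [ 0.342 -0.072  0.084]]
petri [[0.41  0.066 0.016]]
flip spot px [[533.61571821 406.81646431]] [[128.17449374 172.81078223]]
t 0.1 at [0.262 0.567 0.221] open 0.0907 F [-0.8 -0.1  0.4] j [ 1.04  0.49  1.35  0.    1.3  -0.1 ]
  to [0.262 0.567 0.3  ] shift/100mm [-0.79 -0.    0.  ] turn/1.5 [-0.265 -0.     0.001]
  to [0.262 0.33  0.3  ] shift/100mm [ 0.   -2.37  0.08] turn/1.5 [0. 0. 0.]
  to [0.46  0.324 0.3  ] shift/100mm [0.   0.01 1.98] turn/1.5 [0. 0. 0.]
  to [0.46  0.324 0.054] shift/100mm [2.46 0.   0.  ] turn/1.5 [0. 0. 0.]
```

```bash
python3 -m handwheel '[[[-0.8,0,0],[0,0,0],1],[[-0.8,0,0],[-0.1,0,0],1],[[-0.8,0,0],[-0.265,0,0],1],[[-0.8,0,0],[-0.265,0,0],1]]' 30
python3 -m handwheel '[[[0,-1,0],[0,0,0],1],[[0,-1,0],[0,0,0],1]]'
python3 -m handwheel '[[[0,-1,0.6],[0,0,0],1],[[0,-1,0.6],[0,0,0],1],[[0,-1,0.6],[0,0,0],1]]'
python3 -m handwheel '[[[0,-0.36,1],[0,0,0],1],[[0,-0.36,1],[0,0,0],1],[[0,-0.36,1],[0,0,0],1]]'
python3 -m handwheel '[[[1,0,0.4],[0,0,0],1],[[1,0,0.4],[0,0,0],1],[[1,0,0.4],[0,0,0],1],[[1,0,0.4],[0,0,0],1]]'
python3 - <<'E'
from h import *
plan(([.46,.324,.054],down(88)))
snap("top","top1.png",(100,180,250,360),3.3)
E
```

```text
clock: 0.5
eef_pos: [0.2623, 0.5676, 0.3028]
tcp_rot: [[0.001, 0.029, 1.0], [0.001, 1.0, -0.029], [-1.0, 0.001, 0.001]]
contact_force: [-0.0, -0.5, -0.4]
opening: 0.0907
clock: 0.7
eef_pos: [0.2582, 0.4664, 0.3009]
tcp_rot: [[-0.001, 0.034, 0.999], [-0.001, 0.999, -0.034], [-1.0, -0.001, -0.001]]
contact_force: [1.2, 0.3, 1.2]
opening: 0.0913
clock: 1.0
eef_pos: [0.3159, 0.362, 0.3019]
tcp_rot: [[0.0, 0.037, 0.999], [-0.001, 0.999, -0.037], [-1.0, -0.001, 0.0]]
contact_force: [-0.8, -0.6, 0.3]
opening: 0.0914
clock: 1.3
eef_pos: [0.4178, 0.3239, 0.3016]
tcp_rot: [[0.001, 0.039, 0.999], [-0.001, 0.999, -0.039], [-1.0, -0.0, 0.001]]
contact_force: [0.4, 1.0, -0.5]
opening: 0.0912
clock: 1.7
eef_pos: [0.4529, 0.3241, 0.2011]
tcp_rot: [[-0.003, 0.036, 0.999], [-0.001, 0.999, -0.036], [-1.0, -0.002, -0.003]]
contact_force: [0.8, 0.1, 1.3]
opening: 0.0911
t 1.7 at [0.453 0.324 0.201] open 0.0911 F [0.8 0.1 1.3] j [ 0.51  0.42  1.54  0.    1.18 -1.02]
  to [0.46  0.324 0.054] shift/100mm [1.47 0.   0.07] turn/1.5 [-0.001 -0.002  0.001]
```

View pics/top1.png

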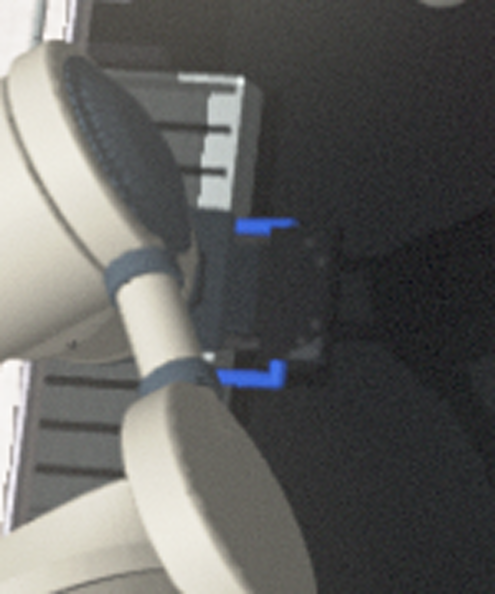

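The arm is over the handle (blue ends at crop (265,225) and (280,375)). I'll narrow the jaws so the rear finger clears the front wall.

```bash
python3 -m handwheel '[[[0.7,0,0.07],[0,0,0],0],[[0.7,0,0.07],[0,0,0],0],[[0.7,0,0.07],[0,0,0],0],[[0.7,0,0.07],[0,0,0],0]]' 30
python3 -m handwheel '[[[0.4,0,0],[0,0,0],0],[[0.77,0,0],[0,0,0],0],[[0.77,0,0],[0,0,0],0],[[0.77,0,0],[0,0,0],-1],[[0.77,0,0],[0,0,0],-1],[[0.77,0,0],[0,0,0],-1],[[0.77,0,0],[0,0,0],-1],[[0.77,0,0],[0,0,0],-1]]' 30
```

```text
clock: 2.15
eef_pos: [0.4611, 0.325, 0.1341]
tcp_rot: [[0.002, 0.035, 0.999], [0.001, 0.999, -0.035], [-1.0, 0.001, 0.002]]
contact_force: [0.0, 0.1, -0.0]
opening: 0.0623
clock: 2.95
eef_pos: [0.4612, 0.3246, 0.0559]
tcp_rot: [[0.001, 0.035, 0.999], [0.001, 0.999, -0.035], [-1.0, 0.001, 0.001]]
contact_force: [-1.6, -0.5, 13.1]
opening: 0.011
```

```bash
python3 -m handwheel '[[[-0.02,-0.15,0],[0,0,0],-1],[[-0.02,-0.4,0],[0,0,0],-1],[[-0.02,-0.7,0],[0,0,0],-1],[[-0.02,-1,0],[0,0,0],-1],[[-0.02,-1,0],[0,0,0],-1]]' 30
python3 -m handwheel '[[[0,-0.3,0],[0,0,0],-1],[[0,-0.6,0],[0,0,0],-1],[[0,-0.8,0],[0,0,0],-1],[[0,-0.92,0],[0,0,0],-1],[[0,-0.94,0],[0,0,0],-1],[[0,-0.94,0],[0,0,0],-1]]' 30
```

```text
clock: 3.45
eef_pos: [0.456, 0.2212, 0.0564]
tcp_rot: [[-0.003, 0.037, 0.999], [-0.002, 0.999, -0.037], [-1.0, -0.002, -0.003]]
contact_force: [0.5, -2.7, -18.3]
opening: 0.0113
clock: 4.05
eef_pos: [0.4522, 0.1337, 0.0563]
tcp_rot: [[-0.003, 0.038, 0.999], [0.005, 0.999, -0.038], [-1.0, 0.005, -0.003]]
contact_force: [-8.1, 59.6, -22.8]
opening: 0.052
```

```bash
python3 -m handwheel '[[[-0.02,0.02,0],[0,0,0],-0.1],[[-0.02,0.02,0],[0,0,0],-0.1],[[-0.02,0.02,0],[0,0,0],-0.1]]' 30
python3 -m handwheel '[[[-0.9,0,0],[0,0,0],-0.1],[[-0.9,0,0],[0,0,0],-0.1],[[-0.9,0,0],[0,0,0],-0.1]]' 30
python3 -m handwheel '[[[-0.9,-0.6,0],[0,0,0],1],[[-0.9,-0.6,0],[0,0,0],1],[[-0.9,-0.6,0],[0,0,0],1]]' 30
python3 -m handwheel '[[[0,-1,0],[0,0,0],1],[[0,-1,0],[0,0,0],1],[[0,-1,0],[0,0,0],1]]' 30
python3 - <<'E'
from h import *
plan()
snap("top","top2.png",(80,150,440,350),2.2)
E
```

```text
clock: 4.35
eef_pos: [0.453, 0.1364, 0.0581]
tcp_rot: [[-0.002, 0.037, 0.999], [0.005, 0.999, -0.037], [-1.0, 0.005, -0.002]]
contact_force: [-3.7, 61.0, -33.7]
opening: 0.0461
clock: 4.65
eef_pos: [0.4564, 0.1331, 0.1534]
tcp_rot: [[0.007, 0.035, 0.999], [0.001, 0.999, -0.035], [-1.0, 0.001, 0.007]]
contact_force: [0.3, 0.0, -0.8]
opening: 0.0411
clock: 4.95
eef_pos: [0.4535, 0.0706, 0.2429]
tcp_rot: [[0.006, 0.037, 0.999], [-0.0, 0.999, -0.037], [-1.0, -0.0, 0.006]]
contact_force: [0.5, 0.1, 0.1]
opening: 0.062
clock: 5.25
eef_pos: [0.4482, -0.0321, 0.2388]
tcp_rot: [[0.0, 0.04, 0.999], [-0.001, 0.999, -0.04], [-1.0, -0.001, 0.0]]
contact_force: [1.2, 1.2, -0.6]
opening: 0.0862
t 5.2 at [ 0.448 -0.032  0.239] open 0.0862 F [ 1.2  1.2 -0.6] j [-0.2   0.23  1.73 -0.    1.18 -1.73]
```

View pics/top2.png

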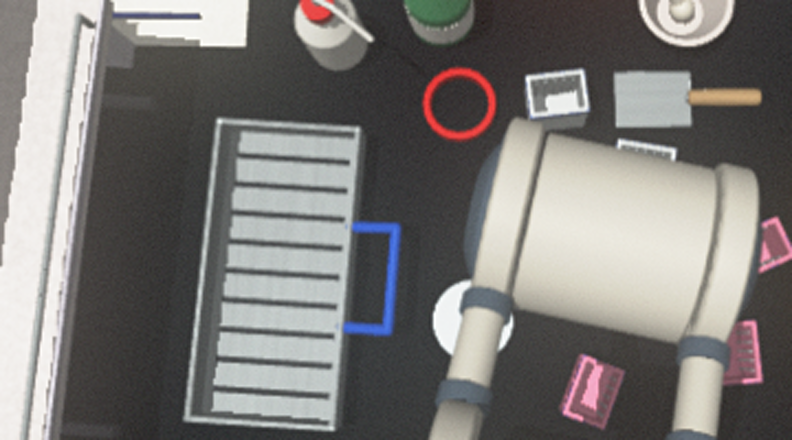

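Tray is out (handle bar at crop (395,280), front wall on the 360→338 line) and the jars are unmoved. Reject first: pick from above and into the bin.

Run:
```python
from h import *
f=lambda L:[(80+x/2.2,150+y/2.2) for x,y in L]
print("handle",toz("top",f([(395,226),(388,333)]),.071).round(4))
print("tray wall corners",toz("top",f([(218,120),(362,128),(338,428),(187,420)]),.058).round(4), quad("top",f([(218,120),(362,128),(338,428),(187,420)]),.058))
plan(([.446,-.118,.2],down(12)),([.446,-.118,.05],None),([.446,-.118,.2],None),([.50,-.455,.2],None),([.50,-.455,.06],None))
```

```text
handle [[0.5073 0.1505 0.071 ]
 [0.3926 0.154  0.071 ]]
tray wall corners [[0.6234 0.3529 0.058 ]
 [0.6173 0.1925 0.058 ]
 [0.2913 0.2054 0.058 ]
 [0.2965 0.3669 0.058 ]] (array([0.4571, 0.2794]), np.float64(-92.0), array([162., 327.]))
t 5.3 at [ 0.448 -0.03   0.239] open 0.0897 F [ 0.5  0.3 -0.8] j [-0.2   0.23  1.73 -0.    1.18 -1.73]
  to [ 0.446 -0.118  0.2  ] shift/100mm [ 0.39 -0.88  0.01] turn/1.5 [ 0.881 -0.     0.   ]
  to [ 0.446 -0.118  0.05 ] shift/100mm [1.5 0.  0. ] turn/1.5 [0. 0. 0.]
  to [ 0.446 -0.118  0.2  ] shift/100mm [-1.5  0.   0. ] turn/1.5 [0. 0. 0.]
  to [ 0.5   -0.455  0.2  ] shift/100mm [ 0.   -0.17  3.41] turn/1.5 [0. 0. 0.]
  to [ 0.5   -0.455  0.06 ] shift/100mm [1.4 0.  0. ] turn/1.5 [0. 0. 0.]
```

Run:
```python
from h import *
a=cv2.imread("pics/top0.png"); b=cv2.imread("pics/top2.png")
def bl(im,off,s):
    m=(im[:,:,0]>150)&(im[:,:,2]<90)&(im[:,:,1]<140)
    n,l,st,c=cv2.connectedComponentsWithStats(m.astype(np.uint8))
    for i in range(1,n):
        if st[i,4]>60*s*s*0.5:
            x,y,w,h=st[i,:4]; v,u=np.nonzero(l==i); hi=np.percentile(u,99.5); 
            e=v[u>hi-2*s]; print(off[0]+(x+w)/s, off[1]+e.mean()/s, st[i], toz("top",[(off[0]+(x+w)/s,off[1]+e.mean()/s)],.068).round(4))
bl(a,(0,0),1); print(); bl(b,(80,150),2.2)
```

```text
283.0 136.0 [269 130  14  13 143] [[0.8001 0.1033 0.068 ]]
478.0 193.5 [453 173  25  27 237] [[ 0.6641 -0.3814  0.068 ]]
190.0 255.28125 [165 246  25  51 356] [[0.4984 0.3163 0.068 ]]

261.8181818181818 261.62732295328976 [ 344  222   56  113 1752] [[0.4865 0.1447 0.068 ]]
```

Run:
```python
from h import *
a=cv2.imread("pics/top0.png")
cv2.imwrite("pics/crop3.png",cv2.resize(a[140:400,80:200],None,fx=2.3,fy=2.3,interpolation=cv2.INTER_CUBIC))
for s in (.433,.451):
    print(s,proj("top",[[.68,s-.008,.155],[.46,s,.155],[.26,s+.007,.155]]).round(1).tolist())
    print(" crop",((proj("top",[[.68,s-.008,.155],[.46,s,.155],[.26,s+.007,.155]])-[80,140])*2.3).round(0).tolist())
```

```text
0.433 [[137.0, 170.4], [125.8, 267.6], [115.9, 361.1]]
 crop [[131.0, 70.0], [105.0, 293.0], [83.0, 508.0]]
0.451 [[129.1, 170.3], [117.6, 267.4], [107.6, 360.8]]
 crop [[113.0, 70.0], [87.0, 293.0], [63.0, 508.0]]
```

View pics/crop3.png

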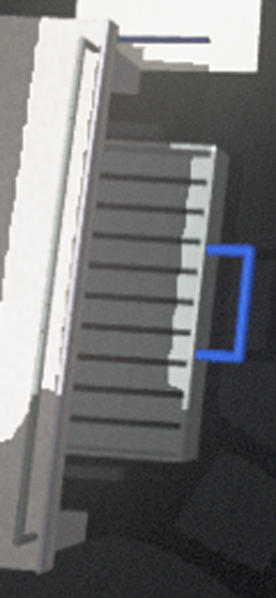

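Enlarged: the shelf's front edge (crop (112,70) to (58,508)) fits shelf_edge y≈0.451. So the tray is at its end stop now, and it started about 18 mm open. Now the reject.

```bash
python3 -m handwheel '[[[0,-0.4,0],[0.1,0,0],1],[[0.2,-0.88,0],[0.2,0,0],1],[[0.39,-0.88,0],[0.3,0,0],1],[[0.39,-0.88,0.01],[0.4,0,0],1],[[0.39,-0.88,0.01],[0.5,0,0],1],[[0.39,-0.88,0.01],[0.6,0,0],1],[[0.39,-0.88,0.01],[0.7,0,0],1],[[0.39,-0.88,0.01],[0.88,0,0],1]]' 20
python3 -m handwheel '[[[0.4,0,0],[0.08,0,0],1],[[0.8,0,0],[0.08,0,0],1],[[0.8,0,0],[0.08,0,0],1]]' 20
python3 - <<'E'
from h import *
plan(([.446,-.118,.05],down(12)))
snap("scene","sc4.png",(170,110,410,290),3.3)
E
```

```text
clock: 6.1
eef_pos: [0.4463, -0.1142, 0.1995]
tcp_rot: [[-0.001, 0.946, 0.324], [0.001, 0.324, -0.946], [-1.0, -0.0, -0.001]]
contact_force: [0.3, -1.2, 1.3]
opening: 0.0904
clock: 6.4
eef_pos: [0.4438, -0.1134, 0.1165]
tcp_rot: [[-0.007, 0.977, 0.215], [0.003, 0.215, -0.977], [-1.0, -0.006, -0.004]]
contact_force: [0.8, 0.2, 0.6]
opening: 0.0912
t 6.4 at [ 0.444 -0.113  0.116] open 0.0912 F [0.8 0.2 0.6] j [-0.38  0.42  1.86  0.    0.87 -0.6 ]
  to [ 0.446 -0.118  0.05 ] shift/100mm [0.66 0.02 0.05] turn/1.5 [ 0.005 -0.003  0.004]
```

View pics/sc4.png

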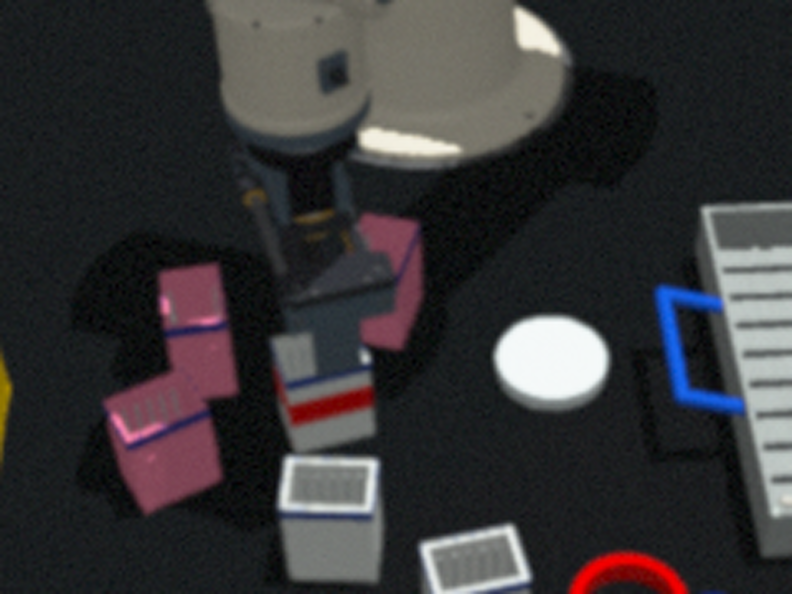

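The gripper straddles the taped jar (crop (325,390)), clear of the pinks and jar B (330,520).

```bash
python3 -m handwheel '[[[0.3,0,0.04],[0,0,0],1],[[0.66,0.02,0.04],[0,0,0],1],[[0.66,0.02,0.04],[0,0,0],1],[[0.66,0.02,0.04],[0,0,0],-1],[[0.66,0.02,0.04],[0,0,0],-1],[[0.66,0.02,0.04],[0,0,0],-1],[[0.66,0.02,0.04],[0,0,0],-1]]' 20
python3 -m handwheel '[[[-0.4,0,0],[0,0,0],-1],[[-0.8,0,0],[0,0,0],-1],[[-0.8,0,0],[0,0,0],-1]]'
python3 -m handwheel '[[[-0.4,0,0],[0,0,0],-1],[[-0.7,0,0],[0,0,0],-1],[[-0.7,0,0.4],[0,0,0],-1],[[-0.7,0,0.8],[0,0,0],-1],[[-0.7,0,0.8],[0,0,0],-1]]'
python3 - <<'E'
from h import *
plan(([.50,-.455,.2],None),([.50,-.455,.06],None))
E
```

```text
clock: 7.15
eef_pos: [0.4495, -0.1192, 0.0551]
tcp_rot: [[0.002, 0.977, 0.214], [-0.001, 0.214, -0.977], [-1.0, 0.002, 0.001]]
contact_force: [0.1, -0.4, -0.1]
opening: 0.0622
clock: 7.45
eef_pos: [0.4511, -0.1199, 0.1384]
tcp_rot: [[0.007, 0.977, 0.214], [-0.003, 0.214, -0.977], [-1.0, 0.006, 0.004]]
contact_force: [0.4, 1.6, -0.8]
opening: 0.038
clock: 7.95
eef_pos: [0.4673, -0.201, 0.2045]
tcp_rot: [[0.002, 0.977, 0.212], [-0.002, 0.212, -0.977], [-1.0, 0.002, 0.003]]
contact_force: [0.7, 0.3, 0.2]
opening: 0.0006
t 8.0 at [ 0.467 -0.201  0.205] open 0.0006 F [0.7 0.3 0.2] j [-0.52  0.35  1.65 -0.    1.14 -0.74]
  to [ 0.5   -0.455  0.2  ] shift/100mm [ 0.05 -0.22  2.55] turn/1.5 [0. 0. 0.]
  to [ 0.5   -0.455  0.06 ] shift/100mm [ 1.4 -0.  -0. ] turn/1.5 [0. 0. 0.]
```

The fingers were slower than I allowed for, so I lifted empty. Going back with a 66 mm pre-opening and a full close.

```bash
python3 -m handwheel '[[[0,0,-0.5],[0,0,0],0.45],[[0,0,-0.85],[0,0,0],0.45],[[0,-0.02,-0.85],[0,0,0],0.45],[[0,-0.02,-0.85],[0,0,0],0.45],[[0,-0.02,-0.85],[0,0,0],0.45],[[0,-0.02,-0.85],[0,0,0],0.45],[[0,-0.02,-0.85],[0,0,0],0.45]]' 20
python3 -m handwheel '[[[0,0,0],[0,0,0],0.45],[[0,0,0],[0,0,0],0.45],[[0,0,0],[0,0,0],0.45]]'
python3 - <<'E'
from h import *
plan(([.446,-.118,.05],down(12)))
snap("top","top5.png",(300,175,450,355),3.3)
E
```

```text
clock: 8.65
eef_pos: [0.4461, -0.1152, 0.2039]
tcp_rot: [[0.0, 0.977, 0.213], [-0.0, 0.213, -0.977], [-1.0, 0.0, 0.0]]
contact_force: [-0.1, -0.0, -0.4]
opening: 0.0536
clock: 8.95
eef_pos: [0.446, -0.1147, 0.2039]
tcp_rot: [[0.0, 0.977, 0.214], [-0.0, 0.214, -0.977], [-1.0, 0.0, 0.0]]
contact_force: [0.0, -0.1, -0.9]
opening: 0.066
t 8.9 at [ 0.446 -0.115  0.204] open 0.066 F [ 0.  -0.1 -0.9] j [-0.38  0.29  1.76 -0.    1.1  -0.6 ]
  to [ 0.446 -0.118  0.05 ] shift/100mm [ 1.54 -0.01  0.03] turn/1.5 [ 0.004  0.    -0.   ]
```

View pics/top5.png

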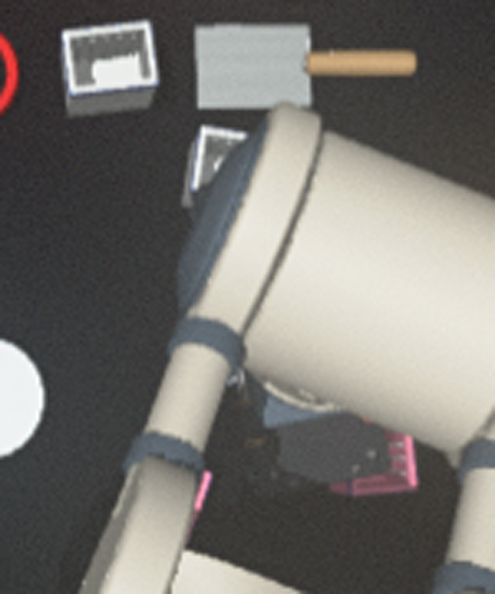

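Picture 8: the arm hides the jar in the top view, but jars A and B haven't moved. Descending.

```bash
python3 -m handwheel '[[[0.5,0,0.03],[0,0,0],0.45],[[0.9,0,0.03],[0,0,0],0.45],[[0.9,0,0.03],[0,0,0],0.45]]' 20
python3 -m handwheel '[[[0.3,0,0],[0,0,0],0.45],[[0.62,0,0],[0,0,0],0.45],[[0.62,0,0],[0,0,0],-1],[[0.62,0,0],[0,0,0],-1],[[0.62,0,0],[0,0,0],-1],[[0.62,0,0],[0,0,0],-1],[[0.62,0,0],[0,0,0],-1],[[0.62,0,0],[0,0,0],-1]]'
python3 -m handwheel '[[[-0.4,0,0],[0,0,0],-1],[[-0.9,0,0],[0,0,0],-1],[[-0.9,0,0],[0,0,0],-1]]'
python3 - <<'E'
from h import *
plan(([.50,-.455,.2],None),([.50,-.455,.06],None))
E
```

```text
clock: 9.3
eef_pos: [0.4441, -0.1166, 0.1106]
tcp_rot: [[-0.007, 0.977, 0.214], [0.003, 0.214, -0.977], [-1.0, -0.006, -0.004]]
contact_force: [0.1, -0.1, 1.2]
opening: 0.0663
clock: 10.1
eef_pos: [0.4475, -0.1179, 0.0537]
tcp_rot: [[0.003, 0.977, 0.214], [-0.001, 0.214, -0.977], [-1.0, 0.002, 0.002]]
contact_force: [-1.0, 0.3, 11.3]
opening: 0.0463
clock: 10.4
eef_pos: [0.4493, -0.1185, 0.1482]
tcp_rot: [[0.009, 0.977, 0.214], [-0.004, 0.214, -0.977], [-1.0, 0.008, 0.005]]
contact_force: [0.8, 0.5, -1.7]
opening: 0.046
t 10.4 at [ 0.449 -0.119  0.148] open 0.046 F [ 0.8  0.5 -1.7] j [-0.39  0.37  1.83  0.    0.94 -0.6 ]
  to [ 0.5   -0.455  0.2  ] shift/100mm [-0.5  -0.22  3.4 ] turn/1.5 [0. 0. 0.]
  to [ 0.5   -0.455  0.06 ] shift/100mm [ 1.4  -0.01 -0.01] turn/1.5 [0. 0. 0.]
```

```bash
python3 -m handwheel '[[[-0.5,0,0.3],[0,0,0],-1],[[-0.5,-0.05,0.6],[0,0,0],-1],[[-0.5,-0.07,1],[0,0,0],-1],[[-0.5,-0.07,1],[0,0,0],-1]]' 20
python3 -m handwheel '[[[0,-0.03,0.4],[0,0,0],-1],[[0,-0.07,0.8],[0,0,0],-1],[[0,-0.07,1],[0,0,0],-1]]'
python3 -m handwheel '[[[0,-0.03,0.4],[0,0,0],-1],[[0,-0.07,0.8],[0,0,0],-1],[[0,-0.07,1],[0,0,0],-1]]'
python3 -m handwheel '[[[0,-0.01,0.4],[0,0,0],-1],[[0.4,-0.01,0.4],[0,0,0],-1],[[0.8,-0.01,0.4],[0,0,0],-1],[[0.8,-0.01,0.4],[0,0,0],-1]]'
python3 -m handwheel '[[[0.3,0,0],[0,0,0],-1],[[0.55,0,0],[0,0,0],-1],[[0.58,0,0],[0,0,0],-1],[[0.58,0,0],[0,0,0],0.6],[[0.58,0,0],[0,0,0],0.6],[[0.58,0,0],[0,0,0],0.6],[[0.58,0,0],[0,0,0],0.6],[[0.58,0,0],[0,0,0],0.6]]'
python3 - <<'E'
from h import *
plan()
E
```

```text
clock: 10.8
eef_pos: [0.4624, -0.2208, 0.1936]
tcp_rot: [[0.003, 0.977, 0.212], [-0.003, 0.212, -0.977], [-1.0, 0.003, 0.004]]
contact_force: [0.0, 0.3, -1.1]
opening: 0.046
clock: 11.1
eef_pos: [0.4758, -0.3184, 0.1928]
tcp_rot: [[0.001, 0.977, 0.213], [-0.001, 0.213, -0.977], [-1.0, 0.001, 0.002]]
contact_force: [0.9, 0.2, 0.1]
opening: 0.0461
clock: 11.4
eef_pos: [0.4901, -0.4177, 0.1927]
tcp_rot: [[0.001, 0.977, 0.213], [-0.001, 0.213, -0.977], [-1.0, 0.0, 0.001]]
contact_force: [0.4, 0.0, -1.0]
opening: 0.0458
clock: 11.8
eef_pos: [0.4955, -0.4517, 0.1077]
tcp_rot: [[-0.006, 0.977, 0.214], [0.006, 0.214, -0.977], [-1.0, -0.004, -0.007]]
contact_force: [-1.0, 0.9, -1.9]
opening: 0.0461
clock: 12.6
eef_pos: [0.4979, -0.4544, 0.0544]
tcp_rot: [[0.0, 0.977, 0.214], [-0.0, 0.214, -0.977], [-1.0, 0.0, 0.0]]
contact_force: [-0.2, -0.4, 0.5]
opening: 0.0728
t 12.6 at [ 0.498 -0.454  0.054] open 0.0728 F [-0.2 -0.4  0.5] j [-0.83  0.74  1.37 -0.    1.03 -1.04]
```

Reject released in the bin. Raise, then a small tilt to learn the wrist's kinematics for the flip.

```bash
cat >> h.py <<'E'
def log():
    import json; s=sensors.read_state()
    open("log.txt","a").write(json.dumps([s["joints"].tolist(),s["eef_pos"].tolist(),s["tcp_rot"].tolist()])+"\n")
E
L='from h import *
log()'
python3 -c "$L"
python3 -m handwheel '[[[-0.5,0,0],[0,0,0],1],[[-1,0,0],[0,0,0],1],[[-1,0,0],[0,0,0],1]]'
python3 -m handwheel '[[[-0.5,0,0],[0,0,0],1],[[-1,0,0],[0,0,0],1],[[-1,0,0],[0,0,0],1]]' >/dev/null; python3 -c "$L"
python3 -m handwheel '[[[0,0,0],[0,0,0.1],1],[[0,0,0],[0,0,0.2],1],[[0,0,0],[0,0,0.3],1],[[0,0,0],[0,0,0.3],1]]' ; python3 -c "$L"
python3 -m handwheel '[[[0,0,-0.5],[0,0,0.1],1],[[0,0,-1],[0,0,0.2],1],[[0,0,-1],[0,0,0.3],1],[[0,0,-1],[0,0,0.3],1]]' ; python3 -c "$L"
python3 - <<'E'
from h import *
import json
from scipy.optimize import least_squares
D=[json.loads(l) for l in open("log.txt")]
D.append([[1.04250969e+00,4.94222480e-01,1.34613191e+00,0,1.30251519e+00,-9.55149542e-02],[0.26192856,0.56705041,0.22131357],None])
for j,p,R in D: print(np.round(j,3),np.round(p,3))
r=lambda a,t:Ro.from_euler(a,t).as_matrix()
def fk(j,v,s4=1):
    h,a1,L1,a3,L2,d=v; A=r('z',j[0]); p=A@[a1,0,h]; A=A@r('y',j[1]); p=p+A@[0,0,L1]; A=A@r('y',j[2]); p=p+A@[a3,0,L2]; A=A@r('z',s4*j[3])@r('y',j[4]); p=p+A@[0,0,d]; A=A@r('z',j[5])
    return p,A@np.array([[0,-1,0],[0,0,-1],[1,0,0.]])
for s4 in(1,-1):
    q=least_squares(lambda v:np.concatenate([np.array(p)-fk(j,v,s4)[0] for j,p,R in D]),[.3,0,.6,0,.4,.4])
    print(s4,q.x.round(4),np.abs(q.fun).max(),[np.abs(fk(j,q.x,s4)[1]-R).max().round(3) for j,p,R in D if R])
E
```

```text
clock: 12.9
eef_pos: [0.5001, -0.4569, 0.1611]
tcp_rot: [[0.007, 0.977, 0.214], [-0.008, 0.214, -0.977], [-1.0, 0.005, 0.009]]
contact_force: [1.4, -0.3, 0.3]
opening: 0.0905
clock: 13.6
eef_pos: [0.4952, -0.4547, 0.2531]
tcp_rot: [[0.428, 0.879, 0.21], [0.094, 0.188, -0.978], [-0.899, 0.438, -0.002]]
contact_force: [0.6, 0.9, -0.6]
opening: 0.0912
clock: 14.0
eef_pos: [0.4756, -0.3544, 0.2532]
tcp_rot: [[0.766, 0.606, 0.215], [0.171, 0.131, -0.977], [-0.62, 0.785, -0.003]]
contact_force: [-0.9, -0.6, -0.3]
opening: 0.0911
[-0.828  0.739  1.371 -0.     1.031 -1.044] [ 0.498 -0.454  0.054]
[-0.828  0.533  1.161  0.     1.436 -1.044] [ 0.5   -0.456  0.262]
[-1.051  0.46   1.418  0.473  1.163 -1.43 ] [ 0.495 -0.455  0.253]
[-1.227  0.414  1.85   1.082  1.08  -2.092] [ 0.476 -0.354  0.253]
[ 1.043  0.494  1.346  0.     1.303 -0.096] [0.262 0.567 0.221]
1 [ 0.3522 -0.0392  0.5781  0.1039  0.4278  0.4291] 0.05015036378575033 [np.float64(0.0), np.float64(0.0), np.float64(0.0), np.float64(0.0)]
-1 [-0.5612  0.3355  0.7567  0.2375  0.0131 -0.377 ] 0.11011048497688268 [np.float64(0.0), np.float64(0.0), np.float64(0.86), np.float64(1.466)]
```

```bash
cat > fk.py <<'E'
from h import *
import json
from scipy.optimize import least_squares
D=[json.loads(l) for l in open("log.txt")]
D.append([[1.04250969e+00,4.94222480e-01,1.34613191e+00,0,1.30251519e+00,-9.55149542e-02],[0.26192856,0.56705041,0.22131357],None])
r=lambda a,t:Ro.from_euler(a,t).as_matrix()
def fk(j,v):
    h,a1,L1,a3,L2,d,y1,w=v; A=r('z',j[0]); p=A@[a1,y1,h]; E=[p]; A=A@r('y',j[1]); p=p+A@[0,0,L1]; E.append(p); A=A@r('y',j[2]); p=p+A@[a3,0,L2]; E.append(p); A=A@r('z',j[3])@r('y',j[4]); p=p+A@[w,0,d]; A=A@r('z',j[5])
    return p,A@np.array([[0,-1,0],[0,0,-1],[1,0,0.]]),E
q=least_squares(lambda v:np.concatenate([np.array(p)-fk(j,v)[0] for j,p,R in D]+[1e-3*(np.array(v)-[.3,0,.6,0,.4,.4,0,0])]),[.3,0,.6,0,.4,.4,.06,0])
V=q.x
lo=np.array([-2.91,-.82,.22,-1.22,.12,-3.08]);hi=np.array([2.91,2.16,2.67,4.37,2.79,3.08])
def ik(p,R,j0):
    f=lambda j:np.concatenate([(fk(j,V)[0]-p)*5,(fk(j,V)[1]-R).ravel(),1e-4*(j-j0)])
    s=least_squares(f,np.clip(j0,lo+.01,hi-.01),bounds=(lo,hi)); return s.x,np.abs(s.fun[:12]).max()
if __name__=="__main__":
    print(V.round(4),np.abs(q.fun[:-8]).max())
E
python3 fk.py
```

```text
[0.2566 0.     0.5968 0.1179 0.3844 0.3447 0.0596 0.    ] 2.393559069224782e-06
```

The kinematic model fits to microns. Search for a flip place and tool direction on the free bench to the robot's right.

```bash
cat > search.py <<'E'
from fk import *
s=sensors.read_state(); j0=s["joints"]
for F in ([.25,-.42],[.22,-.50],[.15,-.50],[.3,-.4]):
  for az in (-30,0,30):
    for tilt in (15,):
      o=[]
      for roll in (0,180):
        best=None
        for js in ([-1.3,.5,1.9,1.2,1.2,-1.5],[-1.5,.8,1.8,1.57,1.5,0],[-1.5,.8,1.8,1.57,1.5,2]):
          j,e=ik(np.array([*F,.06]),hor(az,tilt,roll),np.array(js))
          if best is None or e<best[1]: best=(j,e)
        E=fk(best[0],V)[2]; o.append((best[0].round(2),round(best[1],4),E[1].round(2),E[2].round(2)))
      if max(x[1] for x in o)<.02: print(F,az,tilt); [print("   ",*x) for x in o]
E
python3 search.py
```

```text
[0.25, -0.42] -30 15
    [-1.96  1.38  2.46  1.84  1.46  0.88] 0.0 [-0.16 -0.57  0.37] [-0.04 -0.25  0.15]
    [-1.96  1.38  2.46  1.84  1.46 -2.26] 0.0 [-0.16 -0.57  0.37] [-0.04 -0.25  0.15]
[0.25, -0.42] 0 15
    [-1.91  1.08  2.02  1.23  1.32  1.61] 0.0 [-0.12 -0.52  0.54] [-0.08 -0.42  0.15]
    [-1.91  1.08  2.02  1.23  1.32 -1.53] 0.0 [-0.12 -0.52  0.54] [-0.08 -0.42  0.15]
[0.25, -0.42] 30 15
    [-1.74  1.06  1.62  0.84  1.61  1.92] 0.0 [-0.03 -0.52  0.55] [-0.04 -0.59  0.15]
    [-1.74  1.06  1.62  0.84  1.61 -1.23] 0.0 [-0.03 -0.52  0.55] [-0.04 -0.59  0.15]
[0.22, -0.5] -30 15
    [-1.95  1.17  2.24  1.78  1.36  1.3 ] 0.0 [-0.15 -0.53  0.49] [-0.07 -0.33  0.15]
    [-1.95  1.17  2.24  1.78  1.36 -1.84] 0.0 [-0.15 -0.53  0.49] [-0.07 -0.33  0.15]
[0.22, -0.5] 0 15
    [-1.91  1.05  1.81  1.18  1.41  1.83] 0.0 [-0.12 -0.51  0.55] [-0.11 -0.5   0.15]
    [-1.91  1.05  1.81  1.18  1.41 -1.31] 0.0 [-0.12 -0.51  0.55] [-0.11 -0.5   0.15]
[0.22, -0.5] 30 15
    [-1.76  1.1   1.4   0.83  1.74  2.05] 0.0 [-0.04 -0.53  0.53] [-0.07 -0.67  0.15]
    [-1.76  1.1   1.4   0.83  1.74 -1
[... 491 characters left out ...]
 0.0 [-0.1  -0.53  0.52] [-0.14 -0.67  0.15]
    [-1.86  1.11  1.37  0.75  1.8  -1.12] 0.0 [-0.1  -0.53  0.52] [-0.14 -0.67  0.15]
[0.3, -0.4] -30 15
    [-1.78  1.48  2.52  1.97  1.63  0.76] 0.0 [-0.06 -0.59  0.31] [ 0.01 -0.23  0.15]
    [-1.78  1.48  2.52  1.97  1.63 -2.38] 0.0 [-0.06 -0.59  0.31] [ 0.01 -0.23  0.15]
[0.3, -0.4] 0 15
    [-1.8   1.1   2.09  1.35  1.3   1.53] 0.0 [-0.06 -0.53  0.53] [-0.03 -0.4   0.15]
    [-1.8   1.1   2.09  1.35  1.3  -1.61] 0.0 [-0.06 -0.53  0.53] [-0.03 -0.4   0.15]
[0.3, -0.4] 30 15
    [-1.66  1.06  1.68  0.92  1.55  1.9 ] 0.0 [ 0.02 -0.52  0.55] [ 0.01 -0.57  0.15]
    [-1.66  1.06  1.68  0.92  1.55 -1.24] 0.0 [ 0.02 -0.52  0.55] [ 0.01 -0.57  0.15]
```

Run:
```python
from h import *
print(down(7).round(2).tolist())
plan(([.5,-.28,.26],down(7)),([.657,-.023,.22],None),([.657,-.023,.05],None))
```

```text
[[0.0, 0.99, 0.12], [0.0, 0.12, -0.99], [-1.0, 0.0, 0.0]]
t 14.0 at [ 0.476 -0.354  0.253] open 0.0911 F [-0.9 -0.6 -0.3] j [-1.23  0.41  1.85  1.08  1.08 -2.09]
  to [ 0.5  -0.28  0.26] shift/100mm [ 0.27  0.3  -0.67] turn/1.5 [ 0.058 -0.031 -0.601]
  to [ 0.657 -0.023  0.22 ] shift/100mm [ 0.4   1.87 -2.36] turn/1.5 [0. 0. 0.]
  to [ 0.657 -0.023  0.05 ] shift/100mm [1.7 0.  0. ] turn/1.5 [0. 0. 0.]
```

```bash
python3 -m handwheel '[[[0,0,0],[0,0,-0.1],0.5],[[0.1,0.1,-0.2],[0.01,0,-0.2],0.5],[[0.2,0.2,-0.4],[0.02,-0.01,-0.3],0.5],[[0.27,0.3,-0.67],[0.03,-0.02,-0.4],0.5],[[0.27,0.3,-0.67],[0.05,-0.03,-0.5],0.5],[[0.27,0.3,-0.67],[0.058,-0.031,-0.6],0.5],[[0.27,0.3,-0.67],[0.058,-0.031,-0.6],0.5]]' 20 >/dev/null
python3 -m handwheel '[[[0,0.3,-0.4],[0,0,0],0.5],[[0,0.6,-0.8],[0,0,0],0.5],[[0,0.75,-1],[0,0,0],0.5],[[0,0.75,-1],[0,0,0],0.5]]' >/dev/null
python3 -m handwheel '[[[0,0.3,-0.4],[0,0,0],0.5],[[0.2,0.6,-0.8],[0,0,0],0.5],[[0.4,0.75,-0.9],[0,0,0],0.5],[[0.4,0.75,-0.9],[0,0,0],0.5]]'
python3 - <<'E'
from h import *
plan(([.657,-.023,.22],down(7)),([.657,-.023,.05],None))
E
```

```text
clock: 15.5
eef_pos: [0.6275, -0.0744, 0.2174]
tcp_rot: [[-0.004, 0.993, 0.122], [-0.006, 0.122, -0.993], [-1.0, -0.004, 0.005]]
contact_force: [-0.3, -0.6, -0.4]
opening: 0.0685
t 15.5 at [ 0.628 -0.074  0.217] open 0.0685 F [-0.3 -0.6 -0.4] j [-0.21  0.51  1.33 -0.01  1.3  -0.33]
  to [ 0.657 -0.023  0.22 ] shift/100mm [-0.03  0.36 -0.47] turn/1.5 [0.    0.004 0.003]
  to [ 0.657 -0.023  0.05 ] shift/100mm [1.7 0.  0. ] turn/1.5 [0. 0. 0.]
```

```bash
python3 -m handwheel '[[[0.3,0.36,-0.47],[0,0,0],0.5],[[0.7,0.36,-0.47],[0,0,0],0.5],[[0.9,0.36,-0.47],[0,0,0],0.5],[[0.9,0.36,-0.47],[0,0,0],0.5]]' 20 
python3 -m handwheel '[[[0.4,0,0],[0,0,0],0.5],[[0.76,0,0],[0,0,0],0.5],[[0.76,0,0],[0,0,0],-1],[[0.76,0,0],[0,0,0],-1],[[0.76,0,0],[0,0,0],-1],[[0.76,0,0],[0,0,0],-1],[[0.76,0,0],[0,0,0],-1],[[0.76,0,0],[0,0,0],-1]]'
python3 -m handwheel '[[[-0.4,0,0],[0,0,0],-1],[[-0.8,0,0],[0,0,0],-1],[[-1,0,0],[0,0,0],-1],[[-1,0,0],[0,0,0],-1]]'
python3 -m handwheel '[[[-0.4,0,0],[0,0,0],-1],[[-0.8,0,0],[0,0,0],-1],[[-0.9,-0.4,0],[0,0,0],-1],[[-0.9,-0.8,0],[0,0,0],-1],[[-0.9,-1,0],[0,0,0],-1]]'
python3 - <<'E'
from h import *
plan(([.45,-.3,.24],down(-90)),([.22,-.46,.24],None),([.22,-.46,.055],None))
E
```

```text
clock: 15.9
eef_pos: [0.6557, -0.0262, 0.1273]
tcp_rot: [[-0.005, 0.993, 0.12], [-0.006, 0.12, -0.993], [-1.0, -0.006, 0.005]]
contact_force: [-0.7, 0.7, 1.0]
opening: 0.0685
clock: 16.7
eef_pos: [0.6581, -0.0265, 0.056]
tcp_rot: [[0.003, 0.993, 0.12], [-0.005, 0.12, -0.993], [-1.0, 0.002, 0.005]]
contact_force: [-3.5, -2.7, 11.2]
opening: 0.0458
clock: 17.1
eef_pos: [0.6594, -0.0258, 0.1585]
tcp_rot: [[0.007, 0.993, 0.12], [-0.005, 0.12, -0.993], [-1.0, 0.007, 0.006]]
contact_force: [-0.2, 0.3, -1.4]
opening: 0.0459
clock: 17.6
eef_pos: [0.5549, -0.0372, 0.2439]
tcp_rot: [[-0.001, 0.993, 0.12], [-0.004, 0.12, -0.993], [-1.0, -0.001, 0.004]]
contact_force: [-0.5, 0.0, -1.3]
opening: 0.0457
t 17.6 at [ 0.555 -0.037  0.244] open 0.0457 F [-0.5  0.  -1.3] j [-0.17  0.38  1.49 -0.    1.28 -0.29]
  to [ 0.45 -0.3   0.24] shift/100mm [ 0.05 -1.36  2.48] turn/1.5 [ 1.127  0.003 -0.002]
  to [ 0.22 -0.46  0.24] shift/100mm [0.  1.6 2.3] turn/1.5 [0. 0. 0.]
  to [ 0.22  -0.46   0.055] shift/100mm [1.85 0.   0.  ] turn/1.5 [0. 0. 0.]
```

```bash
python3 -m handwheel '[[[0,-0.2,0.4],[0,0,0],-1],[[0,-0.4,0.8],[0,0,0],-1],[[0,-0.55,1],[0,0,0],-1]]' 20 >/dev/null
python3 -m handwheel '[[[0,-0.2,0.4],[0.09,0,0],-1],[[0,-0.4,0.8],[0.18,0,0],-1],[[0,-0.55,1],[0.27,0,0],-1],[[0,-0.7,1],[0.36,0,0],-1],[[0,-0.8,1],[0.45,0,0],-1],[[0,-0.8,1],[0.54,0,0],-1],[[0,-0.8,1],[0.63,0,0],-1],[[0,-0.8,1],[0.7,0,0],-1]]' >/dev/null
python3 - <<'E'
from h import *
plan(([.22,-.46,.24],down(-90)),([.22,-.46,.055],None))
E
```

```text
t 18.7 at [ 0.448 -0.252  0.244] open 0.0461 F [ 0.2 -0.9 -2.1] j [-0.63  0.31  1.59 -0.    1.24  0.31]
  to [ 0.22 -0.46  0.24] shift/100mm [0.05 0.33 3.07] turn/1.5 [ 0.423  0.001 -0.002]
  to [ 0.22  -0.46   0.055] shift/100mm [1.85 0.   0.  ] turn/1.5 [0. 0. 0.]
```

```bash
python3 -m handwheel '[[[0,0,0.4],[0,0,0],-1],[[0,0.05,0.8],[0,0,0],-1],[[0,0.11,1],[0,0,0],-1]]' 20 >/dev/null
python3 -m handwheel '[[[0,0,0.4],[0,0,0],-1],[[0,0.05,0.8],[0,0,0],-1],[[0,0.11,1],[0,0,0],-1]]' >/dev/null
python3 -m handwheel '[[[0,0,0.4],[0.09,0,0],-1],[[0,0.05,0.8],[0.18,0,0],-1],[[0,0.11,1.07],[0.27,0,0],-1],[[0,0.11,1.07],[0.36,0,0],-1],[[0,0.11,1.07],[0.42,0,0],-1],[[0,0.11,1.07],[0.423,0,0],-1]]' 
python3 -m handwheel '[[[0.4,0,0],[0,0,0],-1],[[0.8,0,0],[0,0,0],-1],[[1,0,0],[0,0,0],-1],[[1,0,0],[0,0,0],-1]]'
python3 - <<'E'
from h import *
plan(([.22,-.46,.057],down(-90)))
E
```

```text
clock: 19.7
eef_pos: [0.2996, -0.388, 0.1428]
tcp_rot: [[-0.003, 0.598, -0.802], [0.0, -0.802, -0.598], [-1.0, -0.002, 0.002]]
contact_force: [-0.4, 0.5, -0.7]
opening: 0.0459
t 19.7 at [ 0.3   -0.388  0.143] open 0.0459 F [-0.4  0.5 -0.7] j [-1.03  0.41  1.77 -0.    0.97 -0.1 ]
  to [ 0.22  -0.46   0.057] shift/100mm [0.86 0.1  1.07] turn/1.5 [0.427 0.002 0.001]out of range
```

```bash
python3 -m handwheel '[[[0,0,0.4],[0.09,0,0],-1],[[0,0.05,0.8],[0.18,0,0],-1],[[0,0.1,1],[0.27,0,0],-1],[[0,0.1,1],[0.36,0,0],-1],[[0.2,0.1,1],[0.427,0,0],-1],[[0.4,0.1,1],[0.427,0,0],-1]]' 20
python3 -m handwheel '[[[0.3,0,0],[0,0,0],-1],[[0.45,0,0],[0,0,0],-1],[[0.45,0,0],[0,0,0],-1]]'
python3 - <<'E'
from h import *
plan(([.22,-.46,.057],down(-90)))
E
```

```text
clock: 20.3
eef_pos: [0.2268, -0.4588, 0.1067]
tcp_rot: [[0.001, -0.004, -1.0], [-0.007, -1.0, 0.004], [-1.0, 0.007, -0.001]]
contact_force: [-0.0, 0.8, -1.7]
opening: 0.046
clock: 20.6
eef_pos: [0.2265, -0.4573, 0.0599]
tcp_rot: [[-0.001, 0.001, -1.0], [-0.002, -1.0, -0.001], [-1.0, 0.002, 0.001]]
contact_force: [-0.2, -0.4, -0.9]
opening: 0.0461
t 20.6 at [ 0.226 -0.457  0.06 ] open 0.0461 F [-0.2 -0.4 -0.9] j [-1.23  0.56  1.8  -0.    0.78  0.34]
  to [ 0.22  -0.46   0.057] shift/100mm [0.03 0.03 0.06] turn/1.5 [ 0.     0.    -0.002]
```

```bash
python3 -m handwheel '[[[0.04,0,0],[0,0,0],-1],[[0.04,0,0],[0,0,0],0.5],[[0.04,0,0],[0,0,0],0.5],[[0.04,0,0],[0,0,0],0.5],[[0.04,0,0],[0,0,0],0.5],[[0.04,0,0],[0,0,0],0.5]]' 20
python3 -m handwheel '[[[-0.4,0,0],[0,0,0],0.7],[[-0.8,0,0],[0,0,0],0.7],[[-1,0,0],[0,0,0],0.7],[[-1,0,0],[0,0,0],0.7]]' 
python3 -m handwheel '[[[0,0,0.4],[0,0,0],0.7],[[0,0,0.8],[0,0.09,0],0.7],[[0,0,1],[0,0.18,0],0.7],[[0,0,1],[0,0.27,0],0.7],[[0,0,1],[0,0.36,0],0.7],[[0,0,1],[0,0.45,0],0.7],[[0,0,1],[0,0.54,0],0.7],[[0,0,1],[0,0.63,0],0.7]]'
python3 - <<'E'
from h import *
G=hor(0,15,180); c=np.array([.2265,-.457,.048]); p=c+.011*G[:,0]
plan((p-.12*G[:,0],G),(p,G))
snap("scene","sc6.png",(40,80,340,300),2.6)
E
```

```text
clock: 21.2
eef_pos: [0.2266, -0.4578, 0.0566]
tcp_rot: [[0.0, 0.001, -1.0], [-0.004, -1.0, -0.001], [-1.0, 0.004, -0.0]]
contact_force: [-0.4, -0.3, 0.2]
opening: 0.0685
clock: 21.6
eef_pos: [0.2271, -0.4587, 0.1591]
tcp_rot: [[0.002, 0.001, -1.0], [-0.009, -1.0, -0.001], [-1.0, 0.009, -0.002]]
contact_force: [0.2, -0.0, -0.7]
opening: 0.0776
clock: 22.4
eef_pos: [0.1257, -0.458, 0.1565]
tcp_rot: [[0.814, -0.002, -0.581], [-0.005, -1.0, -0.004], [-0.581, 0.006, -0.814]]
contact_force: [1.0, 1.7, -0.7]
opening: 0.0775
t 22.4 at [ 0.126 -0.458  0.157] open 0.0775 F [ 1.   1.7 -0.7] j [-2.02  0.63  1.89  0.87  1.3  -1.  ]
  to [ 0.121 -0.457  0.076] shift/100mm [ 0.43 -0.01  0.68] turn/1.5 [ 0.003  0.239 -0.003]
  to [ 0.237 -0.457  0.045] shift/100mm [1.2 0.  0. ] turn/1.5 [0. 0. 0.]
```

View pics/sc6.png

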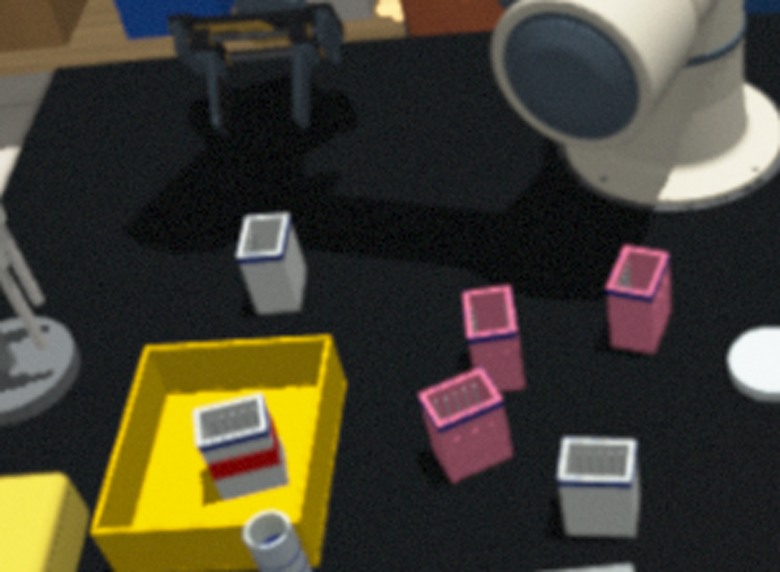

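Picture 9: jar A stands mouth up at crop (265,235), the reject stands in the bin (235,440), and jar B is at (600,480). The gripper is ready behind A.

```bash
python3 - <<'E'
from h import *
print(toz("scene",[(40+266/2.6,80+235/2.6)],.084).round(3))
E
python3 -m handwheel '[[[0.1,0,0.2],[0,0.08,0],0.7],[[0.2,0,0.4],[0,0.16,0],0.7],[[0.43,0,0.68],[0,0.239,0],0.7],[[0.43,0,0.68],[0,0.239,0],0.7]]' 20
python3 -m handwheel '[[[0.3,0,0],[0,0,0],0.7],[[0.6,0,0],[0,0,0],0.7],[[0.9,0,0],[0,0,0],0.7],[[0.9,0,0],[0,0,0],0.7]]'
python3 - <<'E'
from h import *
G=hor(0,15,180); c=np.array([.2265,-.457,.048]); p=c+.011*G[:,0]
plan((p,G))
E
```

```text
[[ 0.237 -0.453  0.084]]
clock: 22.85
eef_pos: [0.122, -0.4561, 0.0705]
tcp_rot: [[0.966, -0.0, -0.259], [0.002, -1.0, 0.006], [-0.259, -0.006, -0.966]]
contact_force: [-0.3, 0.6, 0.2]
opening: 0.0773
clock: 23.25
eef_pos: [0.2115, -0.4561, 0.0536]
tcp_rot: [[0.964, 0.005, -0.267], [0.004, -1.0, -0.004], [-0.267, 0.003, -0.964]]
contact_force: [-0.6, 0.3, 0.3]
opening: 0.0776
t 23.2 at [ 0.211 -0.456  0.054] open 0.0776 F [-0.6  0.3  0.3] j [-1.95  1.07  1.91  1.15  1.37 -1.42]
  to [ 0.237 -0.457  0.045] shift/100mm [0.27 0.01 0.01] turn/1.5 [0.003 0.006 0.003]
```

```bash
python3 -m handwheel '[[[0.3,0,0],[0,0,0],0.7],[[0.32,0,0],[0,0,0],-1],[[0.32,0,0],[0,0,0],-1],[[0.32,0,0],[0,0,0],-1],[[0.32,0,0],[0,0,0],-1],[[0.32,0,0],[0,0,0],-1],[[0.32,0,0],[0,0,0],-1],[[0.32,0,0],[0,0,0],-1]]' 30
python3 -m handwheel '[[[-0.1,0,-0.4],[0,0,0],-1],[[-0.2,0,-0.8],[0,0,0],-1],[[-0.26,0,-0.97],[0,0,0],-1],[[-0.26,0,-0.97],[0,0,0],-1]]'
python3 -m handwheel '[[[0,0,0],[-0.09,0,0],-1],[[0,0,0],[-0.19,0,0],-1],[[0,0,0],[-0.29,0,0],-1],[[0,0,0],[-0.39,0,0],-1],[[0,0,0],[-0.49,0,0],-1],[[0,0,0],[-0.59,0,0],-1],[[0,0,0],[-0.69,0,0],-1],[[0,0,0],[-0.75,0,0],-1]]'
python3 - <<'E'
from h import *
plan(([.232,-.456,.12],hor(0,15,0)))
E
```

```text
clock: 24.05
eef_pos: [0.2387, -0.4582, 0.0442]
tcp_rot: [[0.965, -0.001, -0.264], [-0.002, -1.0, -0.004], [-0.264, 0.004, -0.965]]
contact_force: [-4.5, -2.2, 7.7]
opening: 0.0457
clock: 24.45
eef_pos: [0.2394, -0.4576, 0.1459]
tcp_rot: [[0.964, 0.0, -0.265], [-0.002, -1.0, -0.006], [-0.265, 0.007, -0.964]]
contact_force: [-0.1, -0.8, -1.6]
opening: 0.046
clock: 25.25
eef_pos: [0.2395, -0.4574, 0.143]
tcp_rot: [[0.964, 0.239, -0.112], [-0.001, -0.423, -0.906], [-0.265, 0.874, -0.408]]
contact_force: [0.8, -0.1, -1.2]
opening: 0.0458
t 25.2 at [ 0.24  -0.457  0.143] open 0.0458 F [ 0.8 -0.1 -1.2] j [-1.9   0.88  1.96  1.18  1.41 -2.41]
  to [ 0.232 -0.456  0.12 ] shift/100mm [-0.01 -0.22  0.09] turn/1.5 [-1.338 -0.002  0.004]
```

Negative turn runs j6 to its limit, so I'll roll the other way.

```bash
python3 -m handwheel '[[[0,0,0],[0.1,0,0],-1],[[0,0,0],[0.2,0,0],-1],[[0,0,0],[0.3,0,0],-1],[[0,0,0],[0.4,0,0],-1],[[0,0,0],[0.5,0,0],-1],[[0,0,0],[0.6,0,0],-1],[[0,0,0],[0.7,0,0],-1],[[0,0,0],[0.75,0,0],-1]]' >/dev/null
python3 -m handwheel '[[[0,0,0],[0.1,0,0],-1],[[0,0,0],[0.2,0,0],-1],[[0,0,0],[0.3,0,0],-1],[[0,0,0],[0.4,0,0],-1],[[0,0,0],[0.5,0,0],-1],[[0,0,0],[0.6,0,0],-1],[[0,0,0],[0.7,0,0],-1],[[0,0,0],[0.75,0,0],-1]]' >/dev/null
python3 -m handwheel '[[[0,0,0],[0.1,0,0],-1],[[0,0,0],[0.2,0,0],-1],[[0,0,0],[0.3,0,0],-1],[[0,0,0],[0.4,0,0],-1],[[0,0,0],[0.5,0,0],-1],[[0,0,0],[0.6,0,0],-1],[[0,0,0],[0.7,0,0],-1],[[0,0,0],[0.75,0,0],-1]]' >/dev/null
python3 -m handwheel '[[[0,0,0],[0.1,0,0],-1],[[0,0,0],[0.2,0,0],-1],[[0,0,0],[0.3,0,0],-1],[[0,0,0],[0.4,0,0],-1],[[0,0,0],[0.5,0,0],-1],[[0,0,0],[0.59,0,0],-1],[[0,0,0],[0.59,0,0],-1]]'
python3 - <<'E'
from h import *
plan(([.232,-.456,.12],hor(0,15,0)),([.232,-.456,.12],hor(0,5,0)))
E
```

```text
clock: 28.35
eef_pos: [0.2396, -0.4574, 0.1432]
tcp_rot: [[0.964, -0.001, 0.264], [-0.001, 1.0, 0.007], [-0.264, -0.007, 0.964]]
contact_force: [0.5, 0.9, -1.3]
opening: 0.0461
t 28.4 at [ 0.24  -0.457  0.143] open 0.0461 F [ 0.5  0.9 -1.3] j [-1.9   0.88  1.96  1.18  1.41  1.85]
  to [ 0.232 -0.456  0.12 ] shift/100mm [-0.01  0.02 -0.24] turn/1.5 [ 0.005 -0.004  0.   ]
  to [ 0.232 -0.456  0.12 ] shift/100mm [0. 0. 0.] turn/1.5 [ 0.    -0.116  0.   ]
```

```bash
python3 -m handwheel '[[[0.1,0,-0.4],[0,0,0],-1],[[0.18,0,-0.7],[0,0,0],-1],[[0.23,0,-0.86],[0,0,0],-1],[[0.23,0,-0.86],[0,0,0],-1]]' 30
python3 -m handwheel '[[[0,0,-0.03],[0,0,0],-1],[[0.01,0,-0.05],[0,0,0],-1],[[0.02,0,-0.08],[0,0,0],-1],[[0.02,0,-0.08],[0,0,0],-1]]' 5
python3 -m handwheel '[[[0.01,0,-0.03],[0,0,0],-1],[[0.02,0,-0.06],[0,0,0],-1],[[0.02,0,-0.08],[0,0,0],-1],[[0.02,0,-0.08],[0,0,0],-1]]' 4
python3 - <<'E'
from h import *
plan()
snap("scene","sc7.png",(90,120,220,220),5)
E
```

```text
clock: 28.75
eef_pos: [0.2392, -0.4579, 0.0529]
tcp_rot: [[0.965, -0.003, 0.264], [0.0, 1.0, 0.012], [-0.264, -0.011, 0.964]]
contact_force: [-0.0, -0.1, -1.2]
opening: 0.0455
clock: 29.15
eef_pos: [0.239, -0.4585, 0.0474]
tcp_rot: [[0.965, -0.002, 0.264], [-0.001, 1.0, 0.012], [-0.264, -0.011, 0.964]]
contact_force: [-0.8, -1.0, 0.6]
opening: 0.046
clock: 29.55
eef_pos: [0.2388, -0.4586, 0.039]
tcp_rot: [[0.965, -0.002, 0.264], [-0.001, 1.0, 0.011], [-0.264, -0.011, 0.965]]
contact_force: [-0.7, -1.4, 2.6]
opening: 0.0457
t 29.6 at [ 0.239 -0.459  0.039] open 0.0457 F [-0.7 -1.4  2.6] j [-1.9   1.1   1.91  1.21  1.35  1.68]
```

View pics/sc7.png

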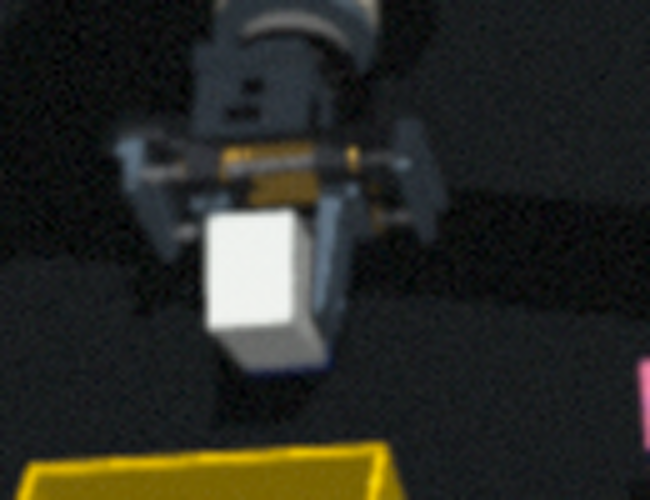

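Picture 10: jar A is upside down in the jaws (closed bottom up at crop (255,270)), its blue-banded mouth edge on the bench. Release, retract, go up and turn the tool down.

```bash
python3 -m handwheel '[[[0,0,0],[0,0,0],-0.1],[[0,0,0],[0,0,0],0.2],[[0,0,0],[0,0,0],0.4],[[0,0,0],[0,0,0],0.6],[[0,0,0],[0,0,0],0.6],[[0,0,0],[0,0,0],0.6]]' 4
python3 -m handwheel '[[[-0.3,0,0],[0,0,0],0.6],[[-0.6,0,0],[0,0,0],0.6],[[-0.9,0,0],[0,0,0],0.6],[[-1,0,0],[0,0,0],0.8]]' 
python3 -m handwheel '[[[0,0,0.4],[0,0,0],0.8],[[0,0,0.8],[0,0,0],1],[[0,0,1],[0,0,0],1],[[0,0,1],[0,0,0],1]]'
python3 - <<'E'
from h import *
snap("scene","sc8.png",(90,120,220,220),5)
plan(([.23,-.457,.24],down(180)),([.23,-.457,.05],None))
E
```

```text
clock: 30.2
eef_pos: [0.2389, -0.4584, 0.0387]
tcp_rot: [[0.964, -0.002, 0.264], [-0.0, 1.0, 0.01], [-0.264, -0.01, 0.964]]
contact_force: [-0.0, 0.9, -0.3]
opening: 0.0728
clock: 30.6
eef_pos: [0.1402, -0.4591, 0.0654]
tcp_rot: [[0.964, -0.0, 0.265], [-0.003, 1.0, 0.011], [-0.265, -0.012, 0.964]]
contact_force: [-0.3, -0.1, -0.5]
opening: 0.0784
clock: 31.0
eef_pos: [0.1699, -0.457, 0.1635]
tcp_rot: [[0.964, -0.003, 0.265], [-0.0, 1.0, 0.013], [-0.265, -0.012, 0.964]]
contact_force: [-0.9, -0.3, -0.4]
opening: 0.0913
t 31.1 at [ 0.169 -0.457  0.162] open 0.091 F [-0.  -0.  -0.1] j [-2.04  0.84  1.91  1.04  1.49  1.9 ]
  to [ 0.23  -0.457  0.24 ] shift/100mm [ 0.38 -0.01  0.91] turn/1.5 [-0.876  0.668  0.676]
  to [ 0.23  -0.457  0.05 ] shift/100mm [1.9 0.  0. ] turn/1.5 [0. 0. 0.]
```

View pics/sc8.png

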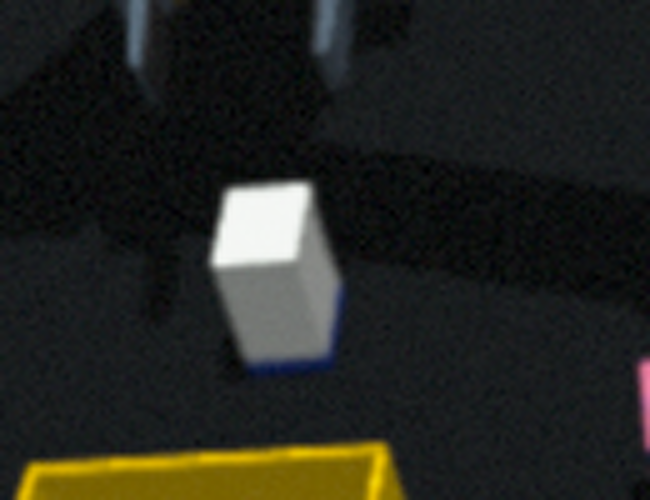

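Picture 11: jar A stands square on its mouth (blue band on the bench, bottom up at crop (262,225)).

```bash
python3 - <<'E'
from h import *
print(quad("scene",[(90+x/5,120+y/5) for x,y in [(228,187),(211,267),(298,262),(310,183)]],.084))
E
python3 -m handwheel '[[[0.1,0,0.3],[-0.06,0.05,0.05],1],[[0.2,0,0.6],[-0.13,0.1,0.1],1],[[0.38,0,0.91],[-0.2,0.15,0.15],1],[[0.38,0,0.91],[-0.26,0.2,0.2],1],[[0.38,0,0.91],[-0.33,0.25,0.25],1],[[0.38,0,0.91],[-0.4,0.3,0.31],1],[[0.38,0,0.91],[-0.46,0.35,0.36],1],[[0.38,0,0.91],[-0.54,0.41,0.42],1]]' 
python3 -m handwheel '[[[0,0,0],[-0.06,0.05,0.05],1],[[0,0,0],[-0.13,0.1,0.1],1],[[0,0,0],[-0.2,0.15,0.15],1],[[0,0,0],[-0.26,0.2,0.2],1],[[0,0,0],[-0.33,0.25,0.25],1],[[0,0,0],[-0.336,0.258,0.256],1]]'
python3 - <<'E'
from h import *
plan(([.235,-.457,.24],down(180)),([.235,-.457,.05],None))
E
```

```text
(array([ 0.2127, -0.4561]), np.float64(0.9), array([71., 49.]))
clock: 31.85
eef_pos: [0.2294, -0.4572, 0.2384]
tcp_rot: [[0.458, -0.799, 0.39], [0.265, 0.542, 0.798], [-0.848, -0.262, 0.46]]
contact_force: [0.3, 0.4, -0.5]
opening: 0.0911
clock: 32.45
eef_pos: [0.2307, -0.4554, 0.2385]
tcp_rot: [[0.015, -1.0, 0.009], [0.013, 0.009, 1.0], [-1.0, -0.015, 0.013]]
contact_force: [-0.0, 1.1, -0.7]
opening: 0.0909
t 32.5 at [ 0.231 -0.455  0.239] open 0.0909 F [-0.   1.1 -0.7] j [-1.23  0.32  1.6   0.02  1.24  1.91]
  to [ 0.235 -0.457  0.24 ] shift/100mm [-0.01 -0.04 -0.02] turn/1.5 [-0.006  0.009  0.01 ]
  to [ 0.235 -0.457  0.05 ] shift/100mm [1.9 0.  0. ] turn/1.5 [0. 0. 0.]
```

```bash
python3 -m handwheel '[[[0.3,0.1,0],[-0.006,0.009,0.01],1],[[0.7,0.21,-0.01],[-0.006,0.009,0.01],1],[[1,0.21,-0.01],[-0.006,0.009,0.01],1],[[1,0.21,-0.01],[-0.006,0.009,0.01],1]]' 20
python3 - <<'E'
from h import *
plan(([.21,-.456,.052],down(180)))
E
```

```text
clock: 32.85
eef_pos: [0.2091, -0.4534, 0.1351]
tcp_rot: [[0.001, -1.0, 0.009], [0.009, 0.009, 1.0], [-1.0, -0.001, 0.009]]
contact_force: [-0.0, -0.0, 0.7]
opening: 0.0909
t 32.9 at [ 0.209 -0.453  0.135] open 0.0909 F [-0.  -0.   0.7] j [-1.26  0.44  1.75  0.    0.97  1.89]
  to [ 0.21  -0.456  0.052] shift/100mm [ 0.83 -0.01 -0.03] turn/1.5 [-0.006  0.006  0.001]
```

```bash
python3 -m handwheel '[[[0.2,0,-0.03],[0,0.006,0],1],[[0.4,0,-0.03],[0,0.006,0],1],[[0.5,0,-0.03],[0,0.006,0],1],[[0.5,0,-0.03],[0,0.006,0],1]]' 20
python3 - <<'E'
from h import *
plan(([.21,-.456,.052],down(180)))
E
```

```text
clock: 33.25
eef_pos: [0.2102, -0.4585, 0.0885]
tcp_rot: [[0.002, -1.0, 0.007], [-0.006, 0.007, 1.0], [-1.0, -0.002, -0.006]]
contact_force: [-0.4, 0.3, 0.4]
opening: 0.0912
t 33.2 at [ 0.21  -0.459  0.089] open 0.0912 F [-0.4  0.3  0.4] j [-1.26  0.51  1.79  0.    0.83  1.89]
  to [ 0.21  -0.456  0.052] shift/100mm [0.37 0.   0.03] turn/1.5 [-0.005 -0.004  0.002]
```

```bash
python3 -m handwheel '[[[0.2,0,0.02],[0,-0.004,0],1],[[0.36,0,0.02],[0,-0.004,0],1],[[0.36,0,0.02],[0,-0.004,0],-1],[[0.36,0,0.02],[0,-0.004,0],-1],[[0.36,0,0.02],[0,-0.004,0],-1],[[0.36,0,0.02],[0,-0.004,0],-1],[[0.36,0,0.02],[0,-0.004,0],-1],[[0.36,0,0.02],[0,-0.004,0],-1]]' 20
python3 -m handwheel '[[[-0.4,0,0],[0,0,0],-1],[[-0.8,0,0],[0,0,0],-1],[[-1,0,0],[0,0,0],-1],[[-1,0,0],[0,0,0],-1]]'
python3 - <<'E'
from h import *
plan(([.38,.272,.24],down(-92)))
E
```

```text
clock: 34.05
eef_pos: [0.2107, -0.4575, 0.054]
tcp_rot: [[0.003, -1.0, 0.006], [-0.004, 0.006, 1.0], [-1.0, -0.003, -0.004]]
contact_force: [-0.6, 0.4, 9.8]
opening: 0.0636
clock: 34.45
eef_pos: [0.2108, -0.4582, 0.156]
tcp_rot: [[0.004, -1.0, 0.006], [-0.008, 0.006, 1.0], [-1.0, -0.004, -0.008]]
contact_force: [0.9, 0.2, -2.3]
opening: 0.0642
t 34.5 at [ 0.211 -0.458  0.156] open 0.0642 F [ 0.9  0.2 -2.3] j [-1.26  0.41  1.73  0.    1.    1.89]
  to [0.38  0.272 0.24 ] shift/100mm [-0.89 -1.65  7.31] turn/1.5 [-1.028 -0.006 -0.002]
```

```bash
python3 -m handwheel '[[[-0.3,0,0],[-0.09,0,0],-1],[[-0.6,0,0],[-0.18,0,0],-1],[[-0.85,0,0],[-0.27,0,0],-1],[[-0.85,0,0],[-0.36,0,0],-1],[[-0.85,0,0],[-0.45,0,0],-1],[[-0.85,0,0],[-0.54,0,0],-1],[[-0.85,0,0],[-0.63,0,0],-1],[[-0.85,0,0],[-0.7,0,0],-1]]' 25 >/dev/null
python3 -m handwheel '[[[0,0,0],[-0.09,0,0],-1],[[0,0,0],[-0.18,0,0],-1],[[0,0,0],[-0.27,0,0],-1],[[0,0,0],[-0.328,0,0],-1],[[0,0,0],[-0.328,0,0],-1]]' 
python3 -m handwheel '[[[0,-0.35,-0.2],[0,0,0],-1],[[0,-0.7,-0.4],[0,0,0],-1],[[0,-0.92,-0.57],[0,0,0],-1]]' >/dev/null
python3 -m handwheel '[[[0,-0.35,-0.2],[0,0,0],-1],[[0,-0.7,-0.4],[0,0,0],-1],[[0,-0.92,-0.57],[0,0,0],-1]]' >/dev/null
python3 -m handwheel '[[[0,-0.35,-0.2],[0,0,0],-1],[[0,-0.7,-0.4],[0,0,0],-1],[[0,-0.92,-0.57],[0,0,0],-1]]' >/dev/null
python3 -m handwheel '[[[0,-0.35,-0.2],[0,0,0],-1],[[0,-0.7,-0.4],[0,0,0],-1],[[0,-0.92,-0.57],[0,0,0],-1]]'
python3 - <<'E'
from h import *
plan(([.38,.28,.24],down(-92)),([.38,.28,.068],None))
E
```

```text
clock: 35.75
eef_pos: [0.2099, -0.4561, 0.2371]
tcp_rot: [[0.002, -0.034, -0.999], [-0.001, -0.999, 0.034], [-1.0, 0.001, -0.002]]
contact_force: [0.0, 0.0, -2.0]
opening: 0.0635
clock: 36.95
eef_pos: [0.4513, -0.0944, 0.2372]
tcp_rot: [[0.002, -0.037, -0.999], [-0.002, -0.999, 0.037], [-1.0, 0.002, -0.002]]
contact_force: [0.4, -0.6, -1.6]
opening: 0.0639
t 37.0 at [ 0.451 -0.094  0.237] open 0.0639 F [ 0.4 -0.6 -1.6] j [-0.34  0.24  1.71 -0.    1.18  1.27]
  to [0.38 0.28 0.24] shift/100mm [-0.04 -3.71  0.85] turn/1.5 [-0.002 -0.001 -0.001]
  to [0.38  0.28  0.068] shift/100mm [1.72 0.   0.  ] turn/1.5 [0. 0. 0.]
```

```bash
python3 -m handwheel '[[[0,-0.35,0.08],[0,0,0],-1],[[0,-0.7,0.16],[0,0,0],-1],[[0,-0.93,0.21],[0,0,0],-1]]' >/dev/null
python3 -m handwheel '[[[0,-0.35,0.08],[0,0,0],-1],[[0,-0.7,0.16],[0,0,0],-1],[[0,-0.93,0.21],[0,0,0],-1]]' >/dev/null
python3 -m handwheel '[[[0,-0.35,0.08],[0,0,0],-1],[[0,-0.7,0.16],[0,0,0],-1],[[0,-0.93,0.21],[0,0,0],-1]]' >/dev/null
python3 -m handwheel '[[[0,-0.35,0.08],[0,0,0],-1],[[0,-0.7,0.16],[0,0,0],-1],[[0,-0.92,0.22],[0,0,0],-1],[[0,-0.92,0.22],[0,0,0],-1]]' >/dev/null
python3 -m handwheel '[[[0.3,0,0],[0,0,0],-1],[[0.6,0,0],[0,0,0],-1],[[0.9,0,0],[0,0,0],-1],[[0.9,0,0],[0,0,0],-1]]'
python3 - <<'E'
from h import *
plan(([.38,.28,.068],down(-92)))
snap("scene","sc9.png",(400,130,620,295),3.6)
E
```

```text
clock: 38.65
eef_pos: [0.3773, 0.2752, 0.1437]
tcp_rot: [[-0.003, -0.038, -0.999], [-0.005, -0.999, 0.038], [-1.0, 0.006, 0.003]]
contact_force: [-1.1, -0.5, -1.7]
opening: 0.0637
t 38.6 at [0.377 0.275 0.144] open 0.0637 F [-1.1 -0.5 -1.7] j [ 0.5   0.38  1.82 -0.    0.95  2.12]
  to [0.38  0.28  0.068] shift/100mm [ 0.76 -0.05 -0.03] turn/1.5 [-0.002  0.002 -0.004]
```

View pics/sc9.png

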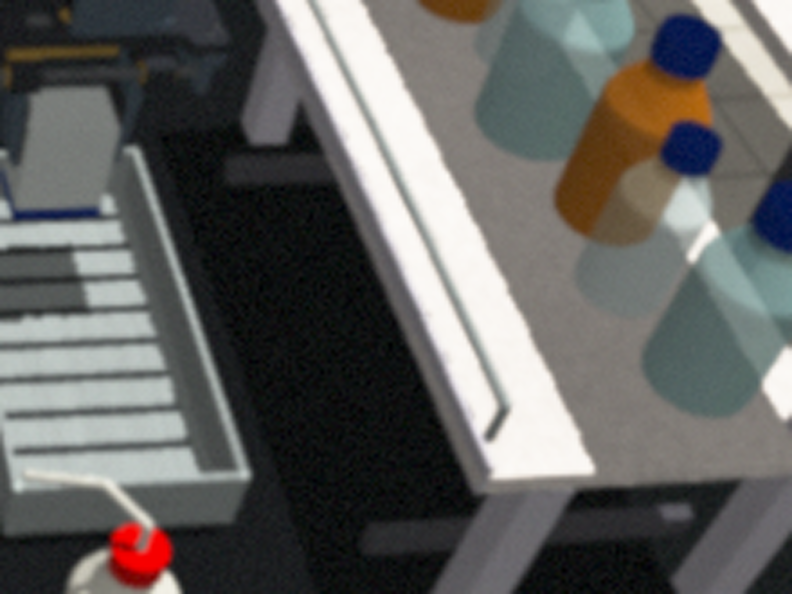

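Picture 12: the inverted jar A hangs over the tray floor (crop (65,150)), clear of the side walls. Lower and release.

```bash
python3 -m handwheel '[[[0.3,-0.04,-0.03],[0,0,0],-1],[[0.6,-0.04,-0.03],[0,0,0],-1],[[0.73,-0.04,-0.03],[0,0,0],-1],[[0.77,-0.04,-0.03],[0,0,0],-1],[[0.77,-0.04,-0.03],[0,0,0],-1]]' 
python3 -m handwheel '[[[0,0,0],[0,0,0],0.7],[[0,0,0],[0,0,0],0.7],[[0,0,0],[0,0,0],0.7],[[0,0,0],[0,0,0],0.7],[[0,0,0],[0,0,0],0.7],[[-0.3,0,0],[0,0,0],0.7],[[-0.6,0,0],[0,0,0],0.7],[[-1,0,0],[0,0,0],0.7]]' 
python3 -m handwheel '[[[-0.4,0,0],[0,0,0],0.7],[[-0.7,0.3,0],[0,0,0],0.5],[[-0.7,0.7,0],[0,0,0],0.5],[[-0.7,1,0],[0,0,0],0.5]]'
python3 - <<'E'
from h import *
plan(([.50,-.07,.24],down(-8)),([.582,-.118,.24],down(-8)),([.582,-.118,.056],None))
im=viewer.read_camera("top")[:,:,::-1]; cv2.imwrite("pics/top10.png",cv2.resize(im[150:350,80:440],None,fx=2.2,fy=2.2,interpolation=cv2.INTER_CUBIC))
E
```

```text
clock: 39.2
eef_pos: [0.3831, 0.2807, 0.0705]
tcp_rot: [[0.003, -0.036, -0.999], [-0.002, -0.999, 0.036], [-1.0, 0.002, -0.003]]
contact_force: [-1.6, -0.2, -1.3]
opening: 0.0633
clock: 40.0
eef_pos: [0.3814, 0.2803, 0.17]
tcp_rot: [[0.0, -0.035, -0.999], [-0.004, -0.999, 0.035], [-1.0, 0.004, -0.0]]
contact_force: [0.7, 0.1, -0.5]
opening: 0.0777
clock: 40.4
eef_pos: [0.3784, 0.1797, 0.2408]
tcp_rot: [[0.004, -0.034, -0.999], [-0.002, -0.999, 0.034], [-1.0, 0.002, -0.004]]
contact_force: [0.5, -0.7, -0.7]
opening: 0.0684
t 40.4 at [0.378 0.18  0.241] open 0.0684 F [ 0.5 -0.7 -0.7] j [ 0.3   0.18  1.79 -0.    1.17  1.91]
  to [ 0.5  -0.07  0.24] shift/100mm [ 0.02  2.45 -1.3 ] turn/1.5 [-0.977 -0.001 -0.003]
  to [ 0.582 -0.118  0.24 ] shift/100mm [0.   0.88 0.36] turn/1.5 [0. 0. 0.]
  to [ 0.582 -0.118  0.056] shift/100mm [1.84 0.   0.  ] turn/1.5 [0. 0. 0.]
```

```bash
python3 -m handwheel '[[[0,0.35,-0.2],[0,0,0],0.5],[[0,0.7,-0.4],[0,0,0],0.5],[[0,1,-0.5],[0,0,0],0.5]]' >/dev/null
python3 -m handwheel '[[[0,0.35,-0.2],[-0.09,0,0],0.5],[[0,0.7,-0.4],[-0.18,0,0],0.5],[[0,1,-0.5],[-0.27,0,0],0.5],[[0,1,-0.5],[-0.36,0,0],0.5],[[0,1,-0.5],[-0.45,0,0],0.5],[[0,1,-0.5],[-0.54,0,0],0.5],[[0,1,-0.5],[-0.63,0,0],0.5],[[0,1,-0.5],[-0.7,0,0],0.5]]' >/dev/null
python3 - <<'E'
from h import *
a=cv2.resize(cv2.imread("pics/top0.png")[150:350,80:440],None,fx=2.2,fy=2.2,interpolation=cv2.INTER_CUBIC).astype(int); b=cv2.imread("pics/top10.png").astype(int)
x0,y0,x1,y1=[int(v*2.2) for v in(340-80,205-150,400-80,250-150)]
d=np.abs(a-b).max(2); print("B diff",d[y0:y1,x0:x1].mean(), "elsewhere pink",d[int(95*2.2):int(130*2.2),int(320*2.2):].mean())
plan(([.582,-.118,.24],down(-8)),([.582,-.118,.056],None))
E
```

```text
B diff 9.239363330272422 elsewhere pink 7.463547815820543
t 41.5 at [ 0.471 -0.022  0.24 ] open 0.0686 F [-0.4  0.4  0.5] j [-0.17  0.26  1.68 -0.    1.2   0.38]
  to [ 0.582 -0.118  0.24 ] shift/100mm [0.01 1.44 0.24] turn/1.5 [-0.274  0.001 -0.002]
  to [ 0.582 -0.118  0.056] shift/100mm [1.84 0.   0.  ] turn/1.5 [0. 0. 0.]
```

```bash
python3 -m handwheel '[[[0,0.4,0.06],[0,0,0],0.5],[[0,0.72,0.12],[0,0,0],0.5]]' >/dev/null
python3 -m handwheel '[[[0,0.4,0.06],[-0.09,0,0],0.5],[[0.2,0.72,0.12],[-0.18,0,0],0.5],[[0.5,0.72,0.12],[-0.274,0,0],0.5],[[0.8,0.72,0.12],[-0.274,0,0],0.5],[[0.8,0.72,0.12],[-0.274,0,0],0.5]]'
python3 - <<'E'
from h import *
plan(([.582,-.118,.052],down(-8)))
snap("scene","sc11.png",(200,200,340,310),5)
E
```

```text
clock: 42.25
eef_pos: [0.5791, -0.1184, 0.1575]
tcp_rot: [[-0.004, 0.989, -0.145], [-0.0, -0.145, -0.989], [-1.0, -0.004, 0.001]]
contact_force: [-0.9, 0.1, 0.3]
opening: 0.0684
t 42.2 at [ 0.579 -0.118  0.158] open 0.0684 F [-0.9  0.1  0.3] j [-0.3   0.52  1.5  -0.    1.12 -0.16]
  to [ 0.582 -0.118  0.052] shift/100mm [ 1.06  0.03 -0.01] turn/1.5 [-0.004  0.001  0.003]
```

View pics/sc11.png

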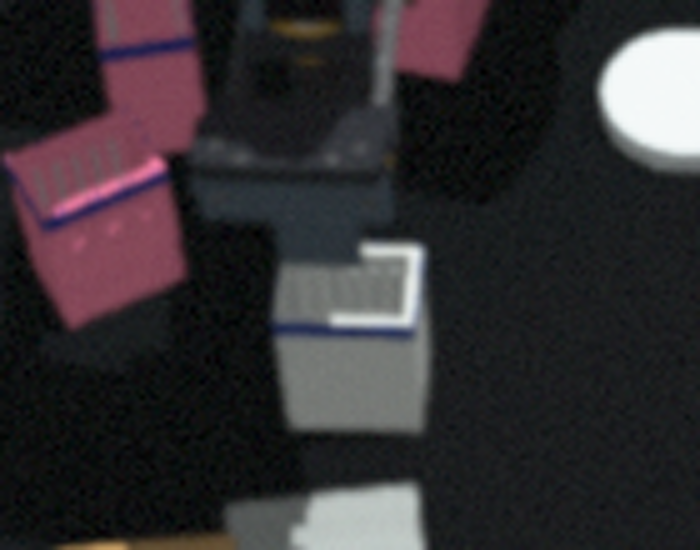

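Run:
```python
from h import *
f=lambda L:[(200+x/5,200+y/5) for x,y in L]
print(quad("scene",f([(275,328),(285,248),(424,246),(415,330)]),.084), toz("scene",f([(275,328),(415,330),(424,246)]),.084).round(3))
# projected predicted rim for est pose
c=np.array([.582,-.118]); a=np.radians(-98); u=np.array([np.cos(a),np.sin(a)]); v=np.array([-u[1],u[0]])
P=[[*(c+sx*.032*u+sy*.023*v),.084] for sx,sy in((1,1),(1,-1),(-1,-1),(-1,1))]
print(((proj("scene",P)-200)*5).round(0).tolist())
a=cv2.imread("pics/scene0.png")[200:310,200:340]; b=cv2.resize(cv2.imread("pics/sc11.png"),(140,110),interpolation=cv2.INTER_AREA)
print(np.abs(a.astype(int)-b)[50:,50:].mean())
```

```text
(array([ 0.5818, -0.1138]), np.float64(172.1), array([65., 50.])) [[ 0.602 -0.149  0.084]
 [ 0.61  -0.085  0.084]
 [ 0.561 -0.078  0.084]]
[[266.0, 326.0], [277.0, 248.0], [413.0, 252.0], [406.0, 330.0]]
31.368271604938272
```

Picture 13: jar B's rim (275,328)-(424,246) gives centre (0.582,-0.114), which agrees with the first estimate.

```bash
python3 -m handwheel '[[[0.3,0.03,-0.04],[0,0,0],0.5],[[0.7,0.03,-0.04],[0,0,0],0.5],[[0.98,0.03,-0.04],[0,0,0],0.5],[[0.98,0.03,-0.04],[0,0,0],0.5]]' 20
python3 -m handwheel '[[[0.05,0,0],[0,0,0],-1],[[0.05,0,0],[0,0,0],-1],[[0.05,0,0],[0,0,0],-1],[[0.05,0,0],[0,0,0],-1],[[0.05,0,0],[0,0,0],-1],[[0.05,0,0],[0,0,0],-1]]'
python3 -m handwheel '[[[-0.4,0,0],[0,0,0],-1],[[-0.8,0,0],[0,0,0],-1],[[-1,0,0],[0,0,0],-1],[[-1,0,0],[0,0,0],-1]]'
python3 -m handwheel '[[[-0.4,0,0],[0.09,0,0],-1],[[-0.7,0,0],[0.18,0,0],-1],[[-0.7,0,0],[0.27,0,0],-1],[[-0.7,0,0],[0.36,0,0],-1],[[-0.7,0,0],[0.45,0,0],-1],[[-0.7,0,0],[0.54,0,0],-1],[[-0.7,0,0],[0.63,0,0],-1],[[-0.7,0,0],[0.7,0,0],-1]]'
python3 - <<'E'
from h import *
plan(([.42,-.30,.22],down(-90)),([.2265,-.458,.16],down(-90)),([.2265,-.458,.0566],down(-90)))
E
```

```text
clock: 42.7
eef_pos: [0.5841, -0.1152, 0.0618]
tcp_rot: [[-0.001, 0.989, -0.145], [-0.001, -0.145, -0.989], [-1.0, -0.001, 0.002]]
contact_force: [-0.2, 0.1, 0.0]
opening: 0.0685
clock: 43.3
eef_pos: [0.5856, -0.1159, 0.0595]
tcp_rot: [[0.004, 0.99, -0.144], [-0.003, -0.144, -0.99], [-1.0, 0.005, 0.002]]
contact_force: [-3.2, 1.1, 8.7]
opening: 0.0489
clock: 43.7
eef_pos: [0.5868, -0.116, 0.162]
tcp_rot: [[0.009, 0.989, -0.144], [-0.004, -0.144, -0.99], [-1.0, 0.009, 0.003]]
contact_force: [0.4, -0.0, -1.3]
opening: 0.0461
clock: 44.5
eef_pos: [0.5844, -0.1152, 0.2274]
tcp_rot: [[0.002, 0.362, -0.932], [-0.002, -0.932, -0.362], [-1.0, 0.003, -0.001]]
contact_force: [-0.1, -0.3, -2.2]
opening: 0.046
t 44.5 at [ 0.584 -0.115  0.227] open 0.046 F [-0.1 -0.3 -2.2] j [-0.29  0.45  1.42 -0.    1.28  0.91]
  to [ 0.42 -0.3   0.22] shift/100mm [0.07 1.13 2.2 ] turn/1.5 [ 0.247 -0.001 -0.002]
  to [ 0.226 -0.458  0.16 ] shift/100mm [0.6  1.58 1.93] turn/1.5 [0. 0. 0.]
  to [ 0.226 -0.458  0.057] shift/100mm [1.03 0.   0.  ] turn/1.5 [0. 0. 0.]
```

```bash
python3 -m handwheel '[[[0,0,0],[0.09,0,0],-1],[[0,0,0],[0.18,0,0],-1],[[0,0,0],[0.247,0,0],-1],[[0,0,0],[0.247,0,0],-1]]' 20 >/dev/null
python3 -m handwheel '[[[0,0.3,0.3],[0,0,0],-1],[[0,0.6,0.6],[0,0,0],-1],[[0,0.86,0.9],[0,0,0],-1]]' >/dev/null
python3 -m handwheel '[[[0,0.3,0.3],[0,0,0],-1],[[0,0.6,0.6],[0,0,0],-1],[[0,0.86,0.9],[0,0,0],-1]]' >/dev/null
python3 -m handwheel '[[[0,0.3,0.3],[0,0,0],-1],[[0,0.6,0.6],[0,0,0],-1],[[0,0.86,0.9],[0,0,0],-1]]' >/dev/null
python3 -m handwheel '[[[0,0.3,0.3],[0,0,0],-1],[[0.3,0.6,0.6],[0,0,0],-1],[[0.67,0.85,0.88],[0,0,0],-1],[[0.67,0.85,0.88],[0,0,0],-1]]'
python3 - <<'E'
from h import *
plan(([.2265,-.458,.061],down(-90)))
E
```

```text
clock: 46.2
eef_pos: [0.2254, -0.461, 0.1575]
tcp_rot: [[0.0, 0.006, -1.0], [0.001, -1.0, -0.006], [-1.0, -0.001, -0.0]]
contact_force: [0.9, 0.3, -0.7]
opening: 0.0459
t 46.2 at [ 0.225 -0.461  0.158] open 0.0459 F [ 0.9  0.3 -0.7] j [-1.23  0.42  1.7   0.    1.03  0.33]
  to [ 0.226 -0.458  0.061] shift/100mm [ 0.97 -0.03 -0.01] turn/1.5 [ 0.004 -0.     0.001]
```

```bash
python3 -m handwheel '[[[0.4,-0.03,0],[0,0,0],-1],[[0.8,-0.03,0],[0,0,0],-1],[[0.94,-0.03,0],[0,0,0],-1],[[0.97,-0.03,0],[0,0,0],-1],[[0.97,-0.03,0],[0,0,0],-1]]' 15
python3 -m handwheel '[[[0,0,0],[0,0,0],0.5],[[0,0,0],[0,0,0],0.5],[[0,0,0],[0,0,0],0.5],[[0,0,0],[0,0,0],0.5],[[0,0,0],[0,0,0],0.5]]'
python3 -m handwheel '[[[-0.4,0,0],[0,0,0],0.7],[[-0.8,0,0],[0,0,0],0.7],[[-1,0,0],[0,0,0],0.7],[[-1,0,0],[0,0,0],0.7]]' 
python3 -m handwheel '[[[0,0,0.4],[0,0,0],0.7],[[0,0,0.8],[0,0.09,0],0.7],[[0,0,1],[0,0.18,0],0.7],[[0,0,1],[0,0.27,0],0.7],[[0,0,1],[0,0.36,0],0.7],[[0,0,1],[0,0.45,0],0.7],[[0,0,1],[0,0.54,0],0.7],[[0,0,1],[0,0.63,0],0.7]]'
python3 - <<'E'
from h import *
G=hor(0,15,180); c=np.array([.2275,-.458,.050]); p=c+.011*G[:,0]
plan((p-.03*G[:,0]-.085*G[:,0],G),(p,G))
snap("scene","sc12.png",(90,110,220,210),5)
im=cv2.imread("pics/sc12.png"); g=(im.min(2)>95).astype(np.uint8); n,l,st,ce=cv2.connectedComponentsWithStats(g[150:430,50:450]); i=1+np.argmax(st[1:,4]); print("white blob in crop",st[i]+[50,150,0,0,0])
E
```

```text
clock: 46.7
eef_pos: [0.2293, -0.4575, 0.0642]
tcp_rot: [[0.003, 0.007, -1.0], [-0.002, -1.0, -0.007], [-1.0, 0.002, -0.002]]
contact_force: [-0.5, 0.4, -1.0]
opening: 0.0463
clock: 47.2
eef_pos: [0.229, -0.4577, 0.0643]
tcp_rot: [[0.003, 0.005, -1.0], [-0.003, -1.0, -0.005], [-1.0, 0.003, -0.003]]
contact_force: [0.0, -0.4, -0.6]
opening: 0.0686
clock: 47.6
eef_pos: [0.2292, -0.4588, 0.1668]
tcp_rot: [[0.004, 0.005, -1.0], [-0.007, -1.0, -0.005], [-1.0, 0.007, -0.004]]
contact_force: [-1.0, -0.1, -0.5]
opening: 0.0778
clock: 48.4
eef_pos: [0.1278, -0.4585, 0.1638]
tcp_rot: [[0.815, 0.002, -0.579], [-0.001, -1.0, -0.005], [-0.579, 0.004, -0.815]]
contact_force: [-0.2, 0.4, -0.8]
opening: 0.0778
t 48.4 at [ 0.128 -0.458  0.164] open 0.0778 F [-0.2  0.4 -0.8] j [-2.02  0.62  1.89  0.87  1.31 -0.99]
  to [ 0.127 -0.458  0.077] shift/100mm [ 0.5  -0.01  0.71] turn/1.5 [0.003 0.237 0.   ]
  to [ 0.238 -0.458  0.047] shift/100mm [1.15 0.   0.  ] turn/1.5 [0. 0. 0.]
white blob in crop [  206   252   133   178 17092]
```

```bash
python3 -m handwheel '[[[0.1,0,0.2],[0,0.08,0],0.7],[[0.2,0,0.4],[0,0.16,0],0.7],[[0.5,0,0.71],[0,0.237,0],0.7],[[0.5,0,0.71],[0,0.237,0],0.7]]' 30 >/dev/null
python3 -m handwheel '[[[0.3,0,0],[0,0,0],0.7],[[0.6,0,0],[0,0,0],0.7],[[0.85,0,0],[0,0,0],0.7],[[0.85,0,0],[0,0,0],0.7]]'
python3 -m handwheel '[[[0.3,0,0],[0,0,0],0.7],[[0.32,0,0],[0,0,0],-1],[[0.32,0,0],[0,0,0],-1],[[0.32,0,0],[0,0,0],-1],[[0.32,0,0],[0,0,0],-1],[[0.32,0,0],[0,0,0],-1],[[0.32,0,0],[0,0,0],-1],[[0.32,0,0],[0,0,0],-1]]' 30
python3 -m handwheel '[[[0,0,0],[0,0,0],-1],[[-0.1,0,-0.4],[0,0,0],-1],[[-0.2,0,-0.8],[0,0,0],-1],[[-0.26,0,-0.97],[0,0,0],-1],[[-0.26,0,-0.97],[0,0,0],-1]]'
```

```text
clock: 49.25
eef_pos: [0.2125, -0.4562, 0.0554]
tcp_rot: [[0.964, 0.01, -0.267], [0.009, -1.0, -0.004], [-0.267, 0.001, -0.964]]
contact_force: [-0.5, 0.2, 0.5]
opening: 0.0776
clock: 50.05
eef_pos: [0.2402, -0.458, 0.0463]
tcp_rot: [[0.964, 0.004, -0.264], [0.003, -1.0, -0.004], [-0.264, 0.003, -0.964]]
contact_force: [-4.5, -2.0, 6.2]
opening: 0.0456
clock: 50.55
eef_pos: [0.2409, -0.4576, 0.1481]
tcp_rot: [[0.964, 0.005, -0.266], [0.004, -1.0, -0.006], [-0.266, 0.005, -0.964]]
contact_force: [-0.6, -0.2, -2.5]
opening: 0.046
```

Same as A. Roll 180° the positive way, then lower and press lightly until flat.

```bash
python3 -m handwheel '[[[0,0,0],[0.1,0,0],-1],[[0,0,0],[0.2,0,0],-1],[[0,0,0],[0.3,0,0],-1],[[0,0,0],[0.4,0,0],-1],[[0,0,0],[0.5,0,0],-1],[[0,0,0],[0.6,0,0],-1],[[0,0,0],[0.7,0,0],-1],[[0,0,0],[0.75,0,0],-1]]' >/dev/null
python3 -m handwheel '[[[0,0,0],[0.1,0,0],-1],[[0,0,0],[0.2,0,0],-1],[[0,0,0],[0.3,0,0],-1],[[0,0,0],[0.4,0,0],-1],[[0,0,0],[0.5,0,0],-1],[[0,0,0],[0.6,0,0],-1],[[0,0,0],[0.7,0,0],-1],[[0,0,0],[0.75,0,0],-1]]' >/dev/null
python3 -m handwheel '[[[0,0,0],[0.1,0,0],-1],[[0,0,0],[0.2,0,0],-1],[[0,0,0],[0.3,0,0],-1],[[0,0,0],[0.4,0,0],-1],[[0,0,0],[0.5,0,0],-1],[[0,0,0],[0.59,0,0],-1],[[0,0,0],[0.59,0,0],-1]]' 
python3 -m handwheel '[[[0.1,0,-0.4],[0,0,0],-1],[[0.18,0,-0.7],[0,0,0],-1],[[0.23,0,-0.88],[0,0,0],-1],[[0.23,0,-0.88],[0,0,0],-1]]' 30
python3 -m handwheel '[[[0,0,-0.03],[0,0,0],-1],[[0.01,0,-0.05],[0,0,0],-1],[[0.02,0,-0.08],[0,0,0],-1],[[0.02,0,-0.08],[0,0,0],-1]]' 5
python3 -m handwheel '[[[0.01,0,-0.03],[0,0,0],-1],[[0.02,0,-0.06],[0,0,0],-1],[[0.02,0,-0.08],[0,0,0],-1],[[0.02,0,-0.08],[0,0,0],-1]]' 4
```

```text
clock: 52.85
eef_pos: [0.2411, -0.4573, 0.1453]
tcp_rot: [[0.964, -0.006, 0.265], [0.005, 1.0, 0.007], [-0.265, -0.005, 0.964]]
contact_force: [0.5, 0.4, -0.6]
opening: 0.0459
clock: 53.25
eef_pos: [0.2401, -0.4578, 0.053]
tcp_rot: [[0.964, -0.008, 0.264], [0.005, 1.0, 0.011], [-0.264, -0.01, 0.964]]
contact_force: [0.3, 0.2, -0.7]
opening: 0.046
clock: 53.65
eef_pos: [0.2399, -0.4584, 0.0474]
tcp_rot: [[0.964, -0.007, 0.265], [0.004, 1.0, 0.012], [-0.265, -0.01, 0.964]]
contact_force: [0.3, -0.4, -1.6]
opening: 0.0459
clock: 54.05
eef_pos: [0.2397, -0.4584, 0.039]
tcp_rot: [[0.964, -0.007, 0.264], [0.004, 1.0, 0.01], [-0.264, -0.009, 0.964]]
contact_force: [0.1, -1.9, 4.0]
opening: 0.046
```

```bash
python3 -m handwheel '[[[0,0,0],[0,0,0],-0.1],[[0,0,0],[0,0,0],0.2],[[0,0,0],[0,0,0],0.4],[[0,0,0],[0,0,0],0.6],[[0,0,0],[0,0,0],0.6],[[0,0,0],[0,0,0],0.6]]' 4
python3 -m handwheel '[[[-0.3,0,0],[0,0,0],0.6],[[-0.6,0,0],[0,0,0],0.6],[[-0.9,0,0],[0,0,0],0.6],[[-1,0,0],[0,0,0],0.8]]' >/dev/null
python3 -m handwheel '[[[0,0,0.4],[0,0,0],0.8],[[0,0,0.8],[0,0,0],1],[[0,0,1],[0,0,0],1],[[0,0,1],[0,0,0],1]]'
python3 - <<'E'
from h import *
snap("scene","sc13.png",(90,120,220,220),5)
a=cv2.imread("pics/sc8.png").astype(int); b=cv2.imread("pics/sc13.png").astype(int)
print("diff to A's picture",np.abs(a-b)[120:420,150:400].mean())
for im in(a,b):
    for th in (200,95):
        n,l,st,ce=cv2.connectedComponentsWithStats((im.min(2)>th).astype(np.uint8)[120:420,150:400]); i=1+np.argmax(st[1:,4]); print(th,st[i],ce[i].round(1))
plan(([.23,-.457,.24],down(180)))
E
```

```text
clock: 54.65
eef_pos: [0.2398, -0.4582, 0.0389]
tcp_rot: [[0.964, -0.007, 0.265], [0.005, 1.0, 0.01], [-0.265, -0.009, 0.964]]
contact_force: [0.8, 0.5, -0.6]
opening: 0.073
clock: 55.45
eef_pos: [0.1708, -0.4574, 0.1638]
tcp_rot: [[0.964, -0.008, 0.265], [0.005, 1.0, 0.013], [-0.265, -0.011, 0.964]]
contact_force: [-0.6, -0.6, 0.2]
opening: 0.0914
diff to A's picture 5.068617777777778
200 [  65   66   92   79 5719] [111.2 105.5]
95 [   60    61   128   177 17503] [124.7 149. ]
200 [  66   63   91   78 5666] [111.8 101.9]
95 [   61    58   128   179 17340] [125.3 145.5]
t 55.5 at [ 0.17  -0.458  0.162] open 0.0915 F [-0.6  0.1 -0.3] j [-2.03  0.84  1.91  1.04  1.49  1.91]
  to [ 0.23  -0.457  0.24 ] shift/100mm [ 0.37 -0.01  0.91] turn/1.5 [-0.874  0.67   0.673]
```

Jar B stands mouth down, matching A's picture to within 2 mm. Repeat the regrasp from above.

```bash
python3 -m handwheel '[[[0.1,0,0.3],[-0.06,0.05,0.05],1],[[0.2,0,0.6],[-0.13,0.1,0.1],1],[[0.38,0,0.91],[-0.2,0.15,0.15],1],[[0.38,0,0.91],[-0.26,0.2,0.2],1],[[0.38,0,0.91],[-0.33,0.25,0.25],1],[[0.38,0,0.91],[-0.4,0.3,0.31],1],[[0.38,0,0.91],[-0.46,0.35,0.36],1],[[0.38,0,0.91],[-0.54,0.41,0.42],1]]' >/dev/null
python3 -m handwheel '[[[0,0,0],[-0.06,0.05,0.05],1],[[0,0,0],[-0.13,0.1,0.1],1],[[0,0,0],[-0.2,0.15,0.15],1],[[0,0,0],[-0.26,0.2,0.2],1],[[0,0,0],[-0.33,0.25,0.25],1],[[0,0,0],[-0.336,0.258,0.256],1]]' >/dev/null
python3 -m handwheel '[[[0.3,0.1,0],[-0.006,0.009,0.01],1],[[0.7,0.21,-0.01],[-0.006,0.009,0.01],1],[[1,0.22,-0.01],[-0.006,0.009,0.01],1],[[1,0.22,-0.01],[-0.006,0.009,0.01],1]]' 20 >/dev/null
python3 -m handwheel '[[[0.2,0,-0.03],[0,0.006,0],1],[[0.4,0,-0.03],[0,0.006,0],1],[[0.5,0,-0.03],[0,0.006,0],1],[[0.5,0,-0.03],[0,0.006,0],1]]' 20
python3 - <<'E'
from h import *
plan(([.209,-.457,.052],down(180)))
E
```

```text
clock: 57.7
eef_pos: [0.2101, -0.4586, 0.0888]
tcp_rot: [[0.002, -1.0, 0.003], [-0.005, 0.003, 1.0], [-1.0, -0.002, -0.005]]
contact_force: [0.5, -0.6, -0.1]
opening: 0.0909
t 57.7 at [ 0.21  -0.459  0.089] open 0.0909 F [ 0.5 -0.6 -0.1] j [-1.26  0.51  1.79  0.    0.84  1.88]
  to [ 0.209 -0.457  0.052] shift/100mm [0.37 0.01 0.02] turn/1.5 [-0.002 -0.003  0.001]
```

```bash
python3 -m handwheel '[[[0.2,0,0.02],[0,-0.004,0],1],[[0.36,0,0.02],[0,-0.004,0],1],[[0.36,0,0.02],[0,-0.004,0],-1],[[0.36,0,0.02],[0,-0.004,0],-1],[[0.36,0,0.02],[0,-0.004,0],-1],[[0.36,0,0.02],[0,-0.004,0],-1],[[0.36,0,0.02],[0,-0.004,0],-1],[[0.36,0,0.02],[0,-0.004,0],-1]]' 20
python3 -m handwheel '[[[0,0,0],[0,0,0],-1],[[-0.4,0,0],[0,0,0],-1],[[-0.8,0,0],[0,0,0],-1],[[-1,0,0],[0,0,0],-1],[[-1,0,0],[0,0,0],-1]]' 25
python3 -m handwheel '[[[-0.3,0,0],[-0.09,0,0],-1],[[-0.6,0,0],[-0.18,0,0],-1],[[-0.85,0,0],[-0.27,0,0],-1],[[-0.85,0,0],[-0.36,0,0],-1],[[-0.85,0,0],[-0.45,0,0],-1],[[-0.85,0,0],[-0.54,0,0],-1],[[-0.85,0,0],[-0.63,0,0],-1],[[-0.85,0,0],[-0.7,0,0],-1]]' 25 >/dev/null
python3 -m handwheel '[[[0,0,0],[-0.09,0,0],-1],[[0,0,0],[-0.18,0,0],-1],[[0,0,0],[-0.27,0,0],-1],[[0,0,0],[-0.328,0,0],-1],[[0,0,0],[-0.328,0,0],-1]]' 
python3 -m handwheel '[[[0,-0.35,-0.3],[0,0,0],-1],[[0,-0.7,-0.6],[0,0,0],-1],[[0,-0.92,-0.85],[0,0,0],-1]]' >/dev/null
python3 -m handwheel '[[[0,-0.35,-0.3],[0,0,0],-1],[[0,-0.7,-0.6],[0,0,0],-1],[[0,-0.92,-0.85],[0,0,0],-1]]' >/dev/null
python3 -m handwheel '[[[0,-0.35,-0.3],[0,0,0],-1],[[0,-0.7,-0.6],[0,0,0],-1],[[0,-0.92,-0.85],[0,0,0],-1]]' >/dev/null
python3 -m handwheel '[[[0,-0.35,-0.2],[0,0,0],-1],[[0,-0.7,-0.4],[0,0,0],-1],[[0,-0.92,-0.5],[0,0,0],-1]]'
python3 - <<'E'
from h import *
plan(([.515,.275,.24],down(-92)),([.515,.275,.068],None))
E
```

```text
clock: 58.5
eef_pos: [0.2105, -0.4575, 0.0542]
tcp_rot: [[0.002, -1.0, 0.001], [-0.002, 0.001, 1.0], [-1.0, -0.002, -0.002]]
contact_force: [-2.0, 1.1, 9.5]
opening: 0.0638
clock: 59.0
eef_pos: [0.2108, -0.4584, 0.1563]
tcp_rot: [[0.004, -1.0, 0.001], [-0.006, 0.001, 1.0], [-1.0, -0.004, -0.006]]
contact_force: [-0.4, -1.1, -1.8]
opening: 0.0643
clock: 60.3
eef_pos: [0.2099, -0.4564, 0.2374]
tcp_rot: [[0.002, -0.029, -1.0], [0.0, -1.0, 0.029], [-1.0, -0.0, -0.002]]
contact_force: [-0.1, 0.6, -1.8]
opening: 0.064
clock: 61.5
eef_pos: [0.5271, -0.0958, 0.2379]
tcp_rot: [[0.002, -0.032, -0.999], [-0.0, -0.999, 0.032], [-1.0, 0.0, -0.002]]
contact_force: [-0.4, -1.4, -0.6]
opening: 0.0637
t 61.5 at [ 0.527 -0.096  0.238] open 0.0637 F [-0.4 -1.4 -0.6] j [-0.29  0.35  1.54  0.    1.24  1.31]
  to [0.515 0.275 0.24 ] shift/100mm [-0.02 -3.7   0.24] turn/1.5 [ 0.002 -0.001 -0.   ]
  to [0.515 0.275 0.068] shift/100mm [1.72 0.   0.  ] turn/1.5 [0. 0. 0.]
```

```bash
python3 -m handwheel '[[[0,-0.35,0.03],[0,0,0],-1],[[0,-0.7,0.05],[0,0,0],-1],[[0,-0.93,0.06],[0,0,0],-1]]' >/dev/null
python3 -m handwheel '[[[0,-0.35,0.03],[0,0,0],-1],[[0,-0.7,0.05],[0,0,0],-1],[[0,-0.93,0.06],[0,0,0],-1]]' >/dev/null
python3 -m handwheel '[[[0,-0.35,0.03],[0,0,0],-1],[[0,-0.7,0.05],[0,0,0],-1],[[0,-0.93,0.06],[0,0,0],-1]]' >/dev/null
python3 -m handwheel '[[[0,-0.35,0.03],[0,0,0],-1],[[0,-0.7,0.05],[0,0,0],-1],[[0,-0.93,0.06],[0,0,0],-1],[[0,-0.93,0.06],[0,0,0],-1]]' >/dev/null
python3 -m handwheel '[[[0.3,0,0],[0,0,0],-1],[[0.6,0,0],[0,0,0],-1],[[0.9,0,0],[0,0,0],-1],[[0.9,0,0],[0,0,0],-1]]'
python3 - <<'E'
from h import *
plan(([.515,.275,.068],down(-92)))
E
```

```text
clock: 63.2
eef_pos: [0.5112, 0.2727, 0.1446]
tcp_rot: [[-0.004, -0.033, -0.999], [-0.004, -0.999, 0.033], [-1.0, 0.004, 0.004]]
contact_force: [-0.6, -0.1, -1.7]
opening: 0.0643
t 63.2 at [0.511 0.273 0.145] open 0.0643 F [-0.6 -0.1 -1.7] j [ 0.39  0.52  1.55 -0.    1.08  1.99]
  to [0.515 0.275 0.068] shift/100mm [ 0.77 -0.03 -0.04] turn/1.5 [ 0.001  0.003 -0.002]
```

```bash
python3 -m handwheel '[[[0.3,-0.03,-0.02],[0,0,0],-1],[[0.6,-0.03,-0.02],[0,0,0],-1],[[0.73,-0.03,-0.02],[0,0,0],-1],[[0.78,-0.03,-0.02],[0,0,0],-1],[[0.78,-0.03,-0.02],[0,0,0],-1]]' 
python3 -m handwheel '[[[0,0,0],[0,0,0],0.7],[[0,0,0],[0,0,0],0.7],[[0,0,0],[0,0,0],0.7],[[0,0,0],[0,0,0],0.7],[[0,0,0],[0,0,0],0.7],[[-0.3,0,0],[0,0,0],0.7],[[-0.6,0,0],[0,0,0],0.7],[[-1,0,0],[0,0,0],0.7]]' 
python3 -m handwheel '[[[-0.4,0,0],[0,0,0],0.5],[[-0.7,0.3,0],[0,0,0],0.3],[[-0.7,0.7,0.2],[0,0,0],0.1],[[-0.7,1,0.5],[0,0,0],0.1],[[-0.7,1,0.5],[0,0,0],0.1]]' 
python3 -m handwheel '[[[0,0.4,0],[0,0,0],0.1],[[0,0.8,0],[0,0,0],0.1],[[0,1,0],[0,0,0],0.1],[[0,1,0],[0,0,0],0.1]]'
python3 - <<'E'
from h import *
plan(([.455,.151,.2],down(-92)),([.455,.151,.056],down(-92)))
im=viewer.read_camera("top")[:,:,::-1]; cv2.imwrite("pics/top14.png",cv2.resize(im[150:350,80:440],None,fx=2.2,fy=2.2,interpolation=cv2.INTER_CUBIC))
E
```

```text
clock: 63.7
eef_pos: [0.5161, 0.2771, 0.0708]
tcp_rot: [[0.002, -0.031, -1.0], [-0.001, -1.0, 0.031], [-1.0, 0.001, -0.002]]
contact_force: [0.1, -0.5, -1.8]
opening: 0.0646
clock: 64.5
eef_pos: [0.5147, 0.2769, 0.1703]
tcp_rot: [[-0.0, -0.03, -1.0], [-0.002, -1.0, 0.03], [-1.0, 0.002, 0.0]]
contact_force: [0.8, 0.8, -0.4]
opening: 0.0772
clock: 65.0
eef_pos: [0.4585, 0.176, 0.2402]
tcp_rot: [[-0.001, -0.032, -0.999], [-0.002, -0.999, 0.032], [-1.0, 0.002, 0.001]]
contact_force: [-0.1, -0.1, -0.5]
opening: 0.0503
clock: 65.4
eef_pos: [0.4595, 0.077, 0.2403]
tcp_rot: [[0.002, -0.033, -0.999], [-0.001, -0.999, 0.033], [-1.0, 0.001, -0.002]]
contact_force: [-0.1, -0.1, 0.4]
opening: 0.0499
t 65.4 at [0.459 0.077 0.24 ] open 0.0499 F [-0.1 -0.1  0.4] j [ 0.04  0.25  1.7  -0.    1.19  1.64]
  to [0.455 0.151 0.2  ] shift/100mm [ 0.4  -0.74  0.07] turn/1.5 [ 0.001 -0.002 -0.001]
  to [0.455 0.151 0.056] shift/100mm [1.44 0.   0.  ] turn/1.5 [0. 0. 0.]
```

View pics/top14.png

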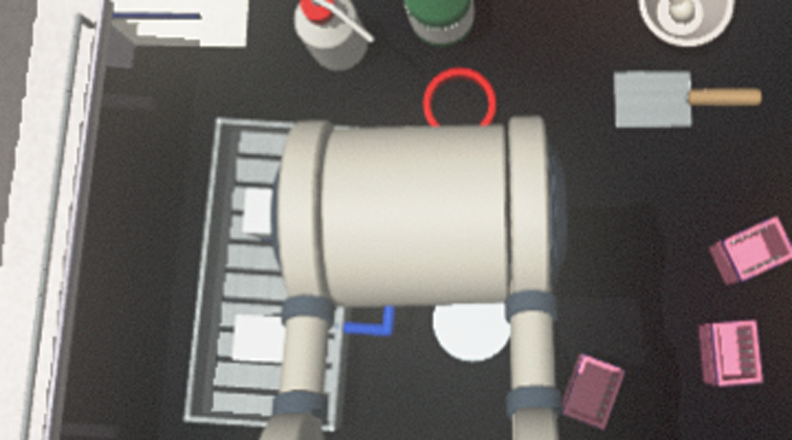

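Picture 14: both jars stand bottom-up on the tray (crop (258,212) and (258,337)), and the handle is still at (370,325). Now to the handle.

```bash
python3 -m handwheel '[[[0.1,-0.4,0.04],[0,0,0],0.1],[[0.4,-0.74,0.07],[0,0,0],0.1],[[0.8,-0.74,0.07],[0,0,0],0.1],[[0.8,-0.74,0.07],[0,0,0],0.1]]' 15
python3 -m handwheel '[[[0.4,0,0],[0,0,0],0.1],[[0.8,0,0],[0,0,0],0.1],[[1,0,0],[0,0,0],0.1],[[1,0,0],[0,0,0],0.1]]' 
python3 -m handwheel '[[[0.03,0,0],[0,0,0],0],[[0.03,0,0],[0,0,0],-0.2],[[0.03,0,0],[0,0,0],-0.4],[[0.03,0,0],[0,0,0],-0.5],[[0.03,0,0],[0,0,0],-0.6],[[0.03,0,0],[0,0,0],-0.7],[[0.03,0,0],[0,0,0],-1],[[0.03,0,0],[0,0,0],-1]]'
python3 - <<'E'
from h import *
plan(([.462,.341,.056],down(-92)))
E
```

```text
clock: 65.85
eef_pos: [0.4521, 0.1541, 0.1568]
tcp_rot: [[-0.005, -0.028, -1.0], [-0.002, -1.0, 0.028], [-1.0, 0.002, 0.005]]
contact_force: [-0.8, -1.4, 0.6]
opening: 0.05
clock: 66.25
eef_pos: [0.4545, 0.1528, 0.0593]
tcp_rot: [[-0.001, -0.031, -1.0], [-0.001, -1.0, 0.031], [-1.0, 0.001, 0.001]]
contact_force: [1.0, 0.3, 0.0]
opening: 0.0497
clock: 67.05
eef_pos: [0.4552, 0.154, 0.0574]
tcp_rot: [[0.003, -0.031, -1.0], [0.001, -1.0, 0.031], [-1.0, -0.001, -0.003]]
contact_force: [-2.5, 15.0, 4.4]
opening: 0.0118
t 67.0 at [0.455 0.154 0.057] open 0.0118 F [-2.5 15.   4.4] j [0.2  0.54 1.87 0.   0.72 1.8 ]
  to [0.462 0.341 0.056] shift/100mm [ 0.02 -1.87 -0.01] turn/1.5 [ 0.002 -0.002  0.001]
```

```bash
python3 -m handwheel '[[[0,-0.03,0],[0,0,0],-1],[[0,-0.1,0],[0,0,0],-1],[[0,-0.2,0],[0,0,0],-1],[[0,-0.32,0],[0,0,0],-1],[[0,-0.45,0],[0,0,0],-1],[[0,-0.58,0],[0,0,0],-1],[[0,-0.71,0],[0,0,0],-1],[[0,-0.84,0],[0,0,0],-1]]' 15
python3 -m handwheel '[[[0,-0.13,0],[0,0,0],-1],[[0,-0.26,0],[0,0,0],-1],[[0,-0.39,0],[0,0,0],-1],[[0,-0.52,0],[0,0,0],-1],[[0,-0.64,0],[0,0,0],-1],[[0,-0.74,0],[0,0,0],-1],[[0,-0.82,0],[0,0,0],-1],[[0,-0.86,0],[0,0,0],-1]]'
python3 -m handwheel '[[[0,-0.03,0],[0,0,0],-1],[[0,-0.06,0],[0,0,0],-1],[[0,-0.09,0],[0,0,0],-1],[[0,-0.11,0],[0,0,0],-1],[[0,-0.12,0],[0,0,0],-1]]'
python3 - <<'E'
from h import *
plan()
E
```

```text
clock: 67.85
eef_pos: [0.4591, 0.2381, 0.0575]
tcp_rot: [[0.005, -0.03, -1.0], [-0.0, -1.0, 0.03], [-1.0, 0.0, -0.005]]
contact_force: [10.3, -3.3, -0.1]
opening: 0.0118
clock: 68.65
eef_pos: [0.4631, 0.3246, 0.0575]
tcp_rot: [[0.008, -0.03, -1.0], [0.001, -1.0, 0.03], [-1.0, -0.001, -0.008]]
contact_force: [17.3, -4.4, -4.6]
opening: 0.0118
clock: 69.15
eef_pos: [0.4636, 0.3361, 0.0575]
tcp_rot: [[0.008, -0.03, -1.0], [0.001, -1.0, 0.03], [-1.0, -0.001, -0.008]]
contact_force: [18.2, -4.4, -4.7]
opening: 0.0113
t 69.2 at [0.464 0.336 0.058] open 0.0113 F [18.2 -4.4 -4.7] j [ 0.52  0.63  1.65 -0.    0.86  2.13]
```

```bash
python3 -m handwheel '[[[0,-0.02,-0.03],[0,0,0],-1],[[0,-0.04,-0.04],[0,0,0],-1],[[0,-0.06,-0.04],[0,0,0],-1],[[0,-0.08,-0.04],[0,0,0],-1],[[0,-0.08,-0.04],[0,0,0],-1]]'
python3 -m handwheel '[[[0,-0.01,0],[0,0,0],-1],[[0,-0.02,0],[0,0,0],-1],[[0,-0.03,0],[0,0,0],-1],[[0,-0.03,0],[0,0,0],-1]]'
```

```text
clock: 69.65
eef_pos: [0.4642, 0.3434, 0.0573]
tcp_rot: [[0.002, -0.03, -1.0], [-0.001, -1.0, 0.03], [-1.0, 0.001, -0.002]]
contact_force: [-3.5, 0.9, 10.4]
opening: 0.0118
clock: 70.05
eef_pos: [0.4642, 0.3441, 0.0572]
tcp_rot: [[0.001, -0.03, -1.0], [-0.004, -1.0, 0.03], [-1.0, 0.004, -0.001]]
contact_force: [0.8, -19.2, 16.6]
opening: 0.0116
```

End stop felt (−19 N at 0.344, which is 190 mm travel). Open, lift and back away.

```bash
python3 -m handwheel '[[[0,0,0],[0,0,0],-0.5],[[0,0,0],[0,0,0],-0.2],[[0,0.01,0],[0,0,0],0],[[0,0.02,0],[0,0,0],0.1],[[0,0.02,0],[0,0,0],0.1],[[0,0.02,0],[0,0,0],0.1],[[0,0.02,0],[0,0,0],0.1]]'
python3 -m handwheel '[[[-0.2,0,0],[0,0,0],0.1],[[-0.4,0,0],[0,0,0],0.1],[[-0.7,0.1,0],[0,0,0],0.1],[[-1,0.3,0],[0,0,0],0.1],[[-1,0.5,0],[0,0,0],0.1]]'
python3 -m handwheel '[[[-0.3,0.4,0],[0,0,0],0.1],[[-0.6,0.8,0],[0,0,0],0.1],[[-0.6,1,0],[0,0,0],0.1]]'
python3 -m handwheel '[[[0,0.4,0.3],[0,0,0],0.1],[[0,0.8,0.6],[0,0,0],0.1],[[0,1,0.7],[0,0,0],0.1],[[0,1,0.7],[0,0,0],0.1]]'
python3 - <<'E'
from h import *
plan()
im=viewer.read_camera("scene")[:,:,::-1]; cv2.imwrite("pics/sc15.png",im)
a=cv2.imread("pics/top0.png"); b=viewer.read_camera("top")[:,:,::-1]
m=(b[:,:,0]>150)&(b[:,:,2]<90)&(b[:,:,1]<140); m[:,:140]=0; m[:,230:]=0; m[:200]=0; v,u=np.nonzero(m)
if len(u): print("handle now",u.max(),v.min(),v.max(),toz("top",[(u.max()+1,v[u>=u.max()-1].mean())],.068).round(4))
x=cv2.resize(b[140:400,60:260],None,fx=2.2,fy=2.2); y=cv2.resize(im[130:310,380:640],None,fx=1.9,fy=1.9)
c=np.zeros((572,440+494,3),np.uint8); c[:,:440]=x; c[:342,440:]=y; cv2.imwrite("pics/fin.png",cv2.resize(c,(800,490)))
E
```

```text
clock: 70.75
eef_pos: [0.4648, 0.3438, 0.057]
tcp_rot: [[0.002, -0.03, -1.0], [-0.001, -1.0, 0.03], [-1.0, 0.001, -0.002]]
contact_force: [0.4, -0.3, 0.4]
opening: 0.0501
clock: 71.25
eef_pos: [0.4647, 0.2944, 0.1606]
tcp_rot: [[0.007, -0.03, -1.0], [0.002, -1.0, 0.03], [-1.0, -0.002, -0.007]]
contact_force: [0.8, -0.5, -0.1]
opening: 0.0499
clock: 71.55
eef_pos: [0.4611, 0.1921, 0.2204]
tcp_rot: [[0.007, -0.031, -0.999], [0.0, -1.0, 0.031], [-1.0, -0.0, -0.007]]
contact_force: [0.5, 0.9, -0.5]
opening: 0.0503
clock: 71.95
eef_pos: [0.385, 0.0943, 0.2172]
tcp_rot: [[0.001, -0.032, -0.999], [-0.001, -0.999, 0.032], [-1.0, 0.001, -0.001]]
contact_force: [0.6, 0.2, 1.1]
opening: 0.0502
t 72.0 at [0.385 0.094 0.217] open 0.0502 F [0.6 0.2 1.1] j [ 0.09  0.18  1.87 -0.    1.09  1.69]
handle now 181 246 296 [[0.4987 0.3355 0.068 ]]
```

View pics/fin.png

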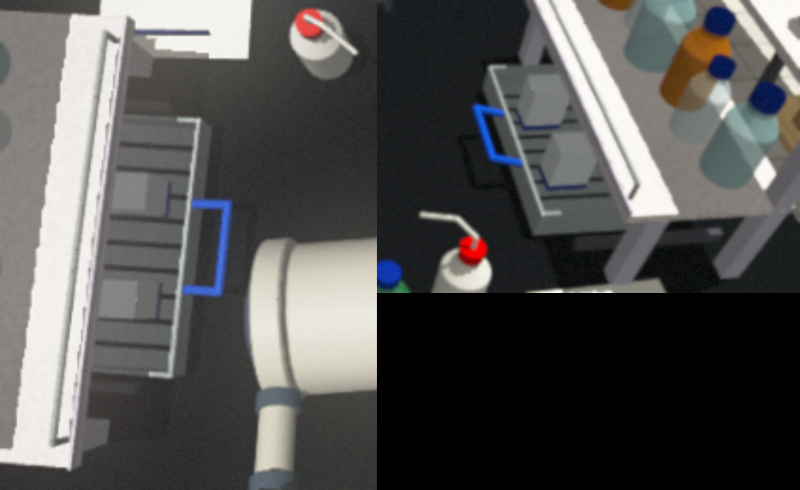

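View pics/sc15.png

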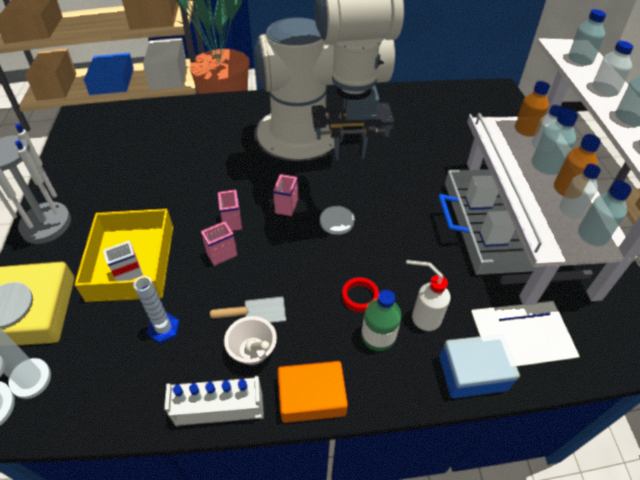

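Final pictures: both jars stand mouth down on the homed tray (scene (482,190) and (498,225)), the reject is in the bin (122,262), and everything else is where it was. The robot touches nothing.

```bash
python3 -c "
from bench import env
print(env.job_done())"
```

```text
the job is handed in; nothing more can be done
None
```

The job is done and handed in at about 72 s; `env.job_done()` gives no verdict.

**What I did**
- I pulled the tray out to its end stop, picked up the one red-taped jar and stood it in the yellow bin.
- I carried each of the two sound jars to free bench, turned it over and checked it stood on its mouth. I then gripped it again from above and set it mouth down on the tray.
- I pushed the tray home by its handle. There was no third sound jar and no second reject in the pictures.

**Last checks**
- **Tray:** the handle travelled 190 mm, from y = 0.154 to 0.344, and I felt the inner stop (−19 N).
- **Jars:** the last pictures show both jars standing mouth down on the tray under the shelf, with the reject in the bin.
- **Other things:** the pink look-alikes and the rest of the bench look unmoved, and the robot touches nothing.

**What went wrong or disagreed**
- **Grip on the handle:** at the outer stop I pulled too far, with about 60 N at the wrist, and the jaws were forced open. The tray still reached the stop.
- **First grasp of the reject:** it closed on nothing because the fingers were slower than I allowed for, so I repeated it.
- **Tray start position:** the pictures show the pull as only 172 mm and the handle now about 19 mm further in than at the start. I take this to mean the tray began about 18 mm open, not that it is short of home.

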